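Weigh out nuts on the spring scale

TASK

Weigh out a batch of steel nuts: carry nuts from the board to the spring scale and set them down in its pan, without dropping them, until the pan has sunk so far that the pointer rests between the two prongs of the index; never let the pointer go down past the lower prong, by overloading or by pressing. Small nuts are for the last bit, and lie under a bar where the hand must lean to reach them. Leave the nuts you do not need on the bench, do not move the index, and do not disturb the other things lying about.

Things in the scene. Friction and masses are not known exactly. Their poses are not given: they have to be found in the camera images.
- scale: fixed spring scale: grey base 190 x 170 x 50 mm, round steel pan of 200 mm diameter above it on a stem. Origin: bench level, below the pan's centre; x axis points from the pan's centre to the slotted upright (50 mm wide, 138 mm from the centre, top 170 mm above the bench) with the index. Spring 106 N/m: the pan sinks 9.25 mm per 100 g and settles in 0.6 s; pressing with 2 N sinks it 19 mm
- pan_floor (a point): centre of the pan's upper face, on which nuts rest; sinks with the pan; 150 mm above the bench when empty. Flat, 200 mm across, with a rim 4 mm high around it; room for five nuts (four about 60 mm from its centre, one at the centre). z axis up
- pan (a joint): how far the pan has sunk from empty, m, growing downward; 0 empty, stop at 0.062
- pointer (a point): middle of the black pointer, a level bar 50 mm wide and 3 mm thick on the far side of the upright (150 mm from the pan's centre along the scale's x); rigidly joined to the pan, 10 mm below the pan floor
- index (a point): sliding index on the upright, preset at varied heights: two level steel prongs, 3 mm thick, 16 mm apart centre to centre, one above the other. This point lies midway between them, where the pointer must come to rest: the 3 mm pointer fits between the prongs when within 5 mm in height of it. With the pan empty the pointer stands 24 to 31 mm above this point. z axis up
- board: fixed plywood board, 250 (x) x 340 (y) x 10 mm, origin at the centre of its underside. The small nuts lie in a row along its y, 75 mm beyond its centre (its +x); the large nuts in a row 20 mm before its centre; spacing about 80 mm
- rail (a point): middle of a steel bar, 12 mm thick, along the board's y over 320 mm, axis 110 mm above the bench and about 30 mm beyond (board +x) the small nuts' centres; a 14 mm post at each end. A hand pointing straight down over a small nut strikes it; one leaning back 18 to 40 degrees towards the board's -x (fingertips pointing forward under the bar) passes
- large0: large steel hexagon nut lying flat, 41 mm across flats, 47 mm across corners, 22 mm high, 26 mm hole, origin at the centre of its underside, z axis up, flats facing its own y axis and every 60 degrees from it; about 160 g, from 120 to 208 g: sinks the pan 11 to 19.3 mm. Any yaw
- large1: large steel hexagon nut lying flat, 41 mm across flats, 47 mm across corners, 22 mm high, 26 mm hole, origin at the centre of its underside, z axis up, flats facing its own y axis and every 60 degrees from it; about 160 g, from 120 to 208 g: sinks the pan 11 to 19.3 mm. Any yaw
- large2: large steel hexagon nut lying flat, 41 mm across flats, 47 mm across corners, 22 mm high, 26 mm hole, origin at the centre of its underside, z axis up, flats facing its own y axis and every 60 degrees from it; about 160 g, from 120 to 208 g: sinks the pan 11 to 19.3 mm. Any yaw
- small0: small steel hexagon nut lying flat, 30 mm across flats, 35 mm across corners, 16 mm high, 19 mm hole, origin at the centre of its underside, z axis up, flats facing its own y axis (along the rail within 0.2 rad) and every 60 degrees from it; about 65 g, from 55 to 85 g: sinks the pan 5.1 to 7.8 mm
- small1: small steel hexagon nut lying flat, 30 mm across flats, 35 mm across corners, 16 mm high, 19 mm hole, origin at the centre of its underside, z axis up, flats facing its own y axis (along the rail within 0.2 rad) and every 60 degrees from it; about 65 g, from 55 to 85 g: sinks the pan 5.1 to 7.8 mm
- small2: small steel hexagon nut lying flat, 30 mm across flats, 35 mm across corners, 16 mm high, 19 mm hole, origin at the centre of its underside, z axis up, flats facing its own y axis (along the rail within 0.2 rad) and every 60 degrees from it; about 65 g, from 55 to 85 g: sinks the pan 5.1 to 7.8 mm
- pencil: bystander: round wooden pencil, 140 mm long, 8 mm thick, lying on the near strip of the board
- plug: bystander: low turned wooden plug, 28 mm across, 12 mm high, on the near strip of the board
- sanding_block: bystander: cork sanding block 70 x 40 x 30 mm on the bench at the near side of the scale
- tape: bystander: roll of paper tape lying flat, 100 mm across, 25 mm high, beyond the work
- chisel: bystander: wood chisel with wooden handle, 260 mm long, 28 mm thick, lying beyond the work
- bottle: bystander: clear drinks bottle, 64 mm across, 210 mm tall, beyond the work
- splat: bystander: pale sawn wooden chair-back piece, about 210 x 85 x 18 mm, lying beyond the work
There are look-alikes about, which are no part of the job. Leave any green look-alike of the large0 alone. What is shaped like the small0 but black is not meant.

How it is judged:
By the outcome, as a careful person would: the job done as asked, in the order asked, and still so for the second after the job is handed in, with the robot touching nothing.
It also fails if it takes over 72 s, if anything falls off the work surface, if the arm or the gripper's body presses on something with over 40 N, if the wrist force passes 120 N, or if a joint passes its speed limit or range.

ROBOT

A 6-joint arm with a two-finger parallel gripper is mounted at the origin on the work surface. World frame = base frame: x ahead of the robot, y to its left, z up, the work surface at z = 0. Lengths are in m, angles in degrees, forces in N, time in s.
With the tool pointing down it reaches from about 0.35 to 0.875 m from the base axis. Payload 4.2 kg.
Tool frame: the origin (TCP) lies between the finger pads; the fingertips stand 14 mm ahead of it and the grasp point (between the pads) lies 5 mm behind it; z points along the fingers, y is the line along which they close (so a half turn about z gives the same grasp; the last joint's range is limited). The gripper opens to 87 mm and grips with 3 to 60 N. Pads are 19 mm wide; open, the fingers measure 117 mm over their backs; the gripper's body (75 mm by 190 mm) begins 51 mm behind the grasp point.
Start: joints at [79.332, 22.042, 0.453, 0, -68.411, -14.817], TCP at [0.269, 0.564, 0.237] pointing down, gripper open.
Joint ranges: [-179.83, 179.83], [-69.29, 118.12], [-61.27, 80.66], [-181.25, 117.63], [-171.15, -9.14], [-177.46, 177.46]. Speed limits (degrees/s): [159.86, 159.86, 180, 180, 180, 180].

INTERFACE

Orientations are given as a 3x3 rotation matrix whose columns are the frame's x, y, z axes.
In Python, from station import * gives the robot as it stands. The module is installed in compiled form; this text tells all that it offers.
- The arm moves only by the tool play_rows, never from a script. Its argument "steps" is a list of rows, each an object of numbers: "ax", "ay", "az": the turn, a rotation vector about the tool's x, y, z in degrees; "dx", "dy", "dz": the shift along the tool's x, y, z in mm; "claw": the finger opening in mm, from 0 to 87. A call has 1 to 20 rows; each row shifts and turns the commanded pose from where the row before left it, along the tool's axes as they then stand; what a row does not reach is not made up. A row lasts 1/10 s, in which the tool goes at most 50 mm and 8.59 degrees, less where a joint would pass 70% of its speed; a pose out of reach is approached as far as the arm can. A call with a gripper value outside its range is refused whole. The fingers move at their own pace and stop on an object; the grip force is fixed at half the most. Time passes only in rows, so rows that do not move let the fingers close. It gives the time, the measured TCP pose, the force, the opening and the grip force at its end, in the units of the state.
- sense(): the state, without advancing time (a new reading comes with each control period).
- capture(name): name is "scene" or "top" or "wrist"; returns a dict with "frame" (480x640x3 uint8, blue, green, red), "range_z" (480x640 float32, m along the optical axis (not along the pixel's ray), 0 where there is no reading), "fx", "fy", "cx", "cy" (pixels), "xyz" and "rotation" of the camera in the world. Camera axes: x right, y down, z forward; pixel columns grow to the right and rows downward; lengths in m; the calibration is good to about 2 mm. The wrist camera is an equidistant fisheye: a pixel r from the principal point sees the ray r / f radians off the axis. A picture is of the moment at which its call begins.
- finish_job(): hands the job in; it is judged then, once.
The state is a dict: "time_s": time; "joints": joint angles; "joint_velocities": joint speeds; "effort": joint torques, N m; "tcp_pos": TCP position; "ee_rot": TCP orientation; "wrist_force": force on the tool from outside, world axes, zero at the start; "moment": the same for the moment, N m; "gripper_width": opening from 0.0 (shut) to 1.0 (fully open); "gripper_force": force on a finger pad.
Only numpy, scipy, OpenCV 4.12 (cv2) and the standard library are available. Lean on these libraries where they do the work, as an engineer would, in place of code of your own. Each camera call takes 0.05 s, during which the arm holds its last target. There are 200 camera calls.

## Working session

There is one attempt and no reset: what is moved stays moved. The work goes in short steps, Python scripts to look and compute and a tool call to move; the robot and the scene stay as the last step left them, time stands still between calls to the robot, and variables do not carry over. Pictures are saved under pics/ and viewed, at most 10 in all, crops included, and the job is handed in when it is done.

Besides the shell and the picture viewer there is one more tool, called after "Emit:" by a JSON object that holds its "name" and its "arguments", one argument or row to a line. play_rows: Moves the arm, as the interface text tells. Its arguments: {"type":"object","properties":{"steps":{"type":"array"}},"required":["steps"]}

```bash
mkdir -p pics
python3 - <<'E'
from station import *
import cv2,numpy as np,pickle
s=sense();print(s)
for n in("scene","top","wrist"):
    c=capture(n);pickle.dump(c,open(n+"0.pkl","wb"));cv2.imwrite(f"pics/{n}0.png",c["frame"])
    print(n,c["fx"],c["fy"],c["cx"],c["cy"],c["xyz"],np.round(c["rotation"],3).tolist())
E
```

```text
{'time_s': 0.0, 'joints': array([ 7.93311880e+01,  2.20926373e+01,  3.78986592e-01, -2.78595461e-02,
       -6.84130339e+01, -1.48173812e+01]), 'joint_velocities': array([ 0.01868035,  0.07023972, -0.04857503, -0.0487906 , -0.05211186,
        0.06583145]), 'effort': array([-1.90814094e-04, -3.90666211e+01,  1.87406731e+01,  4.22012866e+00,
        1.09537636e-02, -1.89736343e-04]), 'tcp_pos': array([0.26866382, 0.56366283, 0.23543734]), 'ee_rot': array([[ 9.02611848e-01, -4.30454553e-01, -8.53650367e-04],
       [-4.30455380e-01, -9.02609440e-01, -2.08909617e-03],
       [ 1.28748078e-04,  2.25310135e-03, -9.99997453e-01]]), 'wrist_force': array([0.02882501, 0.64422261, 0.72191031]), 'moment': array([-0.0305354 ,  0.0318533 ,  0.02057358]), 'gripper_force': 0.0, 'gripper_width': 0.9994760291033791}
scene 505.39972986049906 505.39972986049906 318.18660806525935 233.7376068813598 [1.13786046 0.25279007 0.9658237 ] [[-0.414, 0.746, -0.522], [0.91, 0.331, -0.248], [-0.012, -0.578, -0.816]]
top 526.9936568467456 526.9936568467456 308.00428132149165 240.23928134702203 [0.45819028 0.00906204 1.14754013] [[0.006, -0.992, 0.123], [-1.0, -0.007, -0.006], [0.007, -0.123, -0.992]]
wrist 371.64829954431775 371.64829954431775 311.71038705349656 245.24140811259716 [0.34061754 0.53119179 0.38309659] [[-0.43, -0.866, -0.256], [-0.903, 0.413, 0.122], [0.0, 0.283, -0.959]]
```

View pics/top0.png

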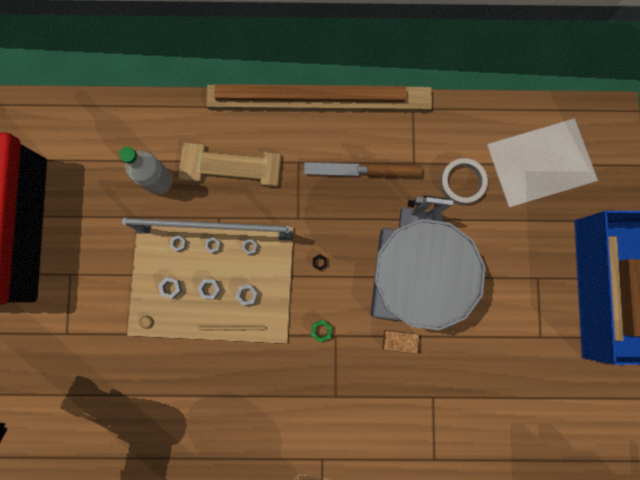

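View pics/scene0.png

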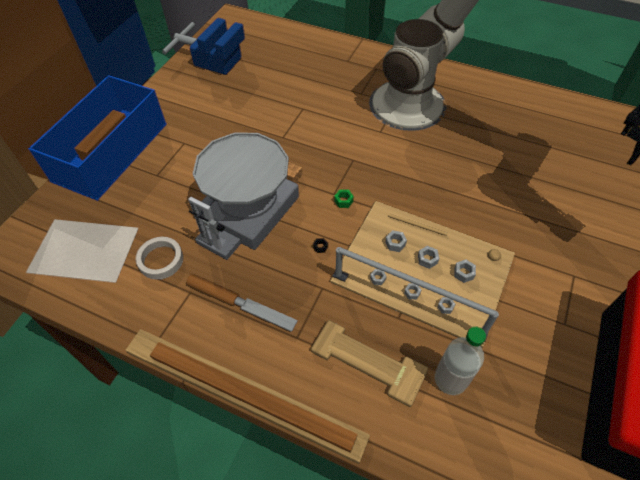

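The top picture shows three steel large nuts at about (170,288), (209,289) and (247,295), and three steel small nuts at (178,243), (213,245) and (250,246). The pan is at (430,275). The look-alikes are a green large nut at (322,331) and a black small nut at (320,262); both lie off the board and don't fit the description. In the scene picture, the upright with the index is at about (205,215).

```bash
cat > h.py <<'E'
import cv2,numpy as np,pickle
def ray(c,u,v):
    d=np.array([(u-c["cx"])/c["fx"],(v-c["cy"])/c["fy"],1.0])
    return np.array(c["rotation"])@d
def wray(c,u,v):
    x,y=u-c["cx"],v-c["cy"];r=np.hypot(x,y);t=r/c["fx"]
    return np.array(c["rotation"])@np.array([np.sin(t)*x/max(r,1e-9),np.sin(t)*y/max(r,1e-9),np.cos(t)])
def plane(c,u,v,z,f=ray):
    d=f(c,u,v);o=np.array(c["xyz"]);return o+d*(z-o[2])/d[2]
def tri(o1,d1,o2,d2):
    A=np.stack([d1,-d2],1);t=np.linalg.lstsq(A,np.array(o2)-o1,rcond=None)[0]
    p,q=o1+d1*t[0],o2+d2*t[1];return (p+q)/2,np.linalg.norm(p-q)
def proj(c,p):
    q=np.array(c["rotation"]).T@(np.array(p)-c["xyz"]);return c["fx"]*q[0]/q[2]+c["cx"],c["fy"]*q[1]/q[2]+c["cy"]
def cloud(c):
    v,u=np.mgrid[0:480,0:640];z=c["range_z"]
    P=np.stack([(u-c["cx"])/c["fx"]*z,(v-c["cy"])/c["fy"]*z,z],-1)@np.array(c["rotation"]).T+c["xyz"]
    P[z==0]=np.nan;return P
E
python3 - <<'E'
from h import *
T=pickle.load(open("top0.pkl","rb"));S=pickle.load(open("scene0.pkl","rb"))
def holes(c,box):
    x0,y0,x1,y1=box;hsv=cv2.cvtColor(c["frame"],cv2.COLOR_BGR2HSV)[y0:y1,x0:x1]
    m=((hsv[...,1]<60)&(hsv[...,2]>60)).astype(np.uint8)
    cs,_=cv2.findContours(m,cv2.RETR_EXTERNAL,cv2.CHAIN_APPROX_NONE);o=[]
    for k in cs:
        a=cv2.contourArea(k)
        if 60<a<900:
            M=cv2.moments(k);o.append((M["m10"]/M["m00"]+x0,M["m01"]/M["m00"]+y0,a))
    return o
for n,c,b in(("top",T,(135,232,270,312)),("scene",S,(340,225,500,320))):
    P=cloud(c)
    print(n)
    for u,v,a in holes(c,b):print(np.round([u,v,a],1),np.round(plane(c,u,v,.026),4),np.round(plane(c,u,v,.032),4))
PT=cloud(T);PS=cloud(S)
print("board z",np.nanmedian(PT[305:320,160:190,2]),"bench",np.nanmedian(PT[360:380,200:300,2]))
hsv=cv2.cvtColor(T["frame"],cv2.COLOR_BGR2HSV)
for u,v in((136,234),(290,240),(288,341),(129,334)):print("corner",np.round(plane(T,u,v,.01),3))
# pan: depth points with z 0.13-0.17
for n,P in(("T",PT),("S",PS)):
    m=((P[...,2]>.135)&(P[...,2]<.162)&(P[...,1]<-.1)&(P[...,1]>-.45)).astype(np.uint8)
    k=max(cv2.findContours(m,0,1)[0],key=cv2.contourArea)
    q=P[m>0];print(n,len(q),"z",np.percentile(q[:,2],[5,50,95]),"xy range",np.nanpercentile(q[:,0],[1,99]),np.nanpercentile(q[:,1],[1,99]))
    pts=np.array([P[v,u,:2] for u,v in k[:,0]],np.float32);print("ell",cv2.minEnclosingCircle(pts))
cr=S["frame"][170:270,170:320]
cv2.imwrite("pics/cropS.png",np.hstack([cv2.resize(S["frame"][185:260,180:240],None,fx=7,fy=7,interpolation=cv2.INTER_CUBIC)]))
x=PT[210:330:1,375:490]
# rail: depth
m=(PT[...,2]>.095)&(PT[...,2]<.125)&(PT[...,1]>.02)&(PT[...,1]<.45)&(PT[...,0]>.45)&(PT[...,0]<.62)
q=PT[m];print("rail",len(q),np.polyfit(q[:,1],q[:,0],1),q[:,1].min(),q[:,1].max(),np.median(q,0))
E
```

```text
top
[246.2 294.6 324. ] [0.4804 0.1326 0.026 ] [0.4803 0.1319 0.032 ]
[208.4 288.7 332.5] [0.4923 0.2127 0.026 ] [0.4921 0.2117 0.032 ]
[169.2 287.5 339.5] [0.4942 0.2957 0.026 ] [0.494  0.2942 0.032 ]
[249.2 246.3 168.5] [0.5833 0.1282 0.026 ] [0.5826 0.1276 0.032 ]
[212.3 244.6 171.5] [0.5863 0.2073 0.026 ] [0.5856 0.2063 0.032 ]
[177.7 242.8 176.5] [0.5896 0.2813 0.026 ] [0.5889 0.2799 0.032 ]
scene
[465.  270.4 336.5] [0.4968 0.2971 0.026 ] [0.5009 0.2968 0.032 ]
[428.2 256.6 317.5] [0.4948 0.2142 0.026 ] [0.499  0.2145 0.032 ]
[395.9 240.5 302. ] [0.483 0.135 0.026] [0.4872 0.1358 0.032 ]
board z 0.011047787252377761 bench 0.0007536690388805223
corner [0.61  0.376 0.01 ]
corner [0.599 0.042 0.01 ]
corner [0.383 0.044 0.01 ]
corner [0.396 0.381 0.01 ]
T 9563 z [0.14792475 0.15122363 0.15522209] xy range [0.42276553 0.65202488] [-0.32453487 -0.1308437 ]
ell ((0.53592848777771, -0.22764690220355988), 0.12099914252758026)
S 5594 z [0.14533071 0.14871498 0.1526849 ] xy range [0.42085571 0.66316579] [-0.32252847 -0.1257964 ]
ell ((0.5247260332107544, -0.2262030690908432), 0.11232934147119522)
rail 841 [0.031595   0.60726756] 0.03894660508868831 0.371033066347957 [0.61336475 0.17393269 0.11590141]
```

View pics/cropS.png

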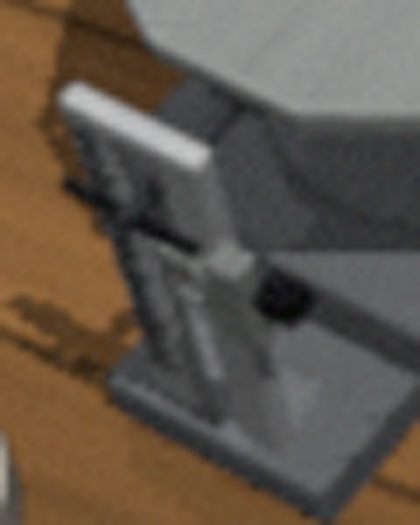

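The crop shows the black pointer bar crossing near (130,215). The index slider with its knob is at the right, around (235,260)–(285,295), and is too coarse here, so I'll use the wrist camera for it later. First I'll take a closer look at the nuts.

Emit:
{"name": "play_rows", "arguments": {
  "steps": [
    {"dx": 40,"dy": 24.5,"dz": 1.7,"claw": 65},
    {"dx": 40,"dy": 24.5,"dz": 1.7,"claw": 65},
    {"dx": 40,"dy": 24.5,"dz": 1.7,"claw": 65},
    {"dx": 40,"dy": 24.5,"dz": 1.7,"claw": 65},
    {"dx": 40,"dy": 24.5,"dz": 1.7,"claw": 65},
    {"dx": 40,"dy": 24.5,"dz": 1.7,"claw": 65},
    {"dx": 40,"dy": 24.5,"dz": 1.7,"claw": 65},
    {"dx": 40,"dy": 24.5,"dz": 1.7,"claw": 65},
    {"dx": 40,"dy": 24.5,"dz": 1.7,"claw": 65},
    {"az": -8,"claw": 65},
    {"az": -8,"claw": 65},
    {"az": -8,"claw": 65},
    {"claw": 65},
    {"claw": 65}
  ]
}}

```text
invalid input at $.steps[0]: expected keys ax, ay, az, dx, dy, dz, claw
```

Run:
```python
from station import *
from h import *
s=sense();print(s["time_s"],s["tcp_pos"],s["ee_rot"].round(3).tolist(),s["joints"].round(1),s["gripper_width"])
c=capture("wrist");pickle.dump(c,open("wrist1.pkl","wb"));cv2.imwrite("pics/wrist1.png",c["frame"])
print(c["xyz"],np.round(c["rotation"],3).tolist())
```

```text
0.15 [0.26873076 0.56381409 0.23572431] [[0.903, -0.43, -0.001], [-0.43, -0.903, -0.001], [0.0, 0.002, -1.0]] [ 79.3  22.1   0.4  -0.  -68.4 -14.8] 1.0016522856593886
[0.34063748 0.53122894 0.38324227] [[-0.43, -0.866, -0.256], [-0.903, 0.413, 0.122], [-0.0, 0.283, -0.959]]
```

View pics/wrist1.png

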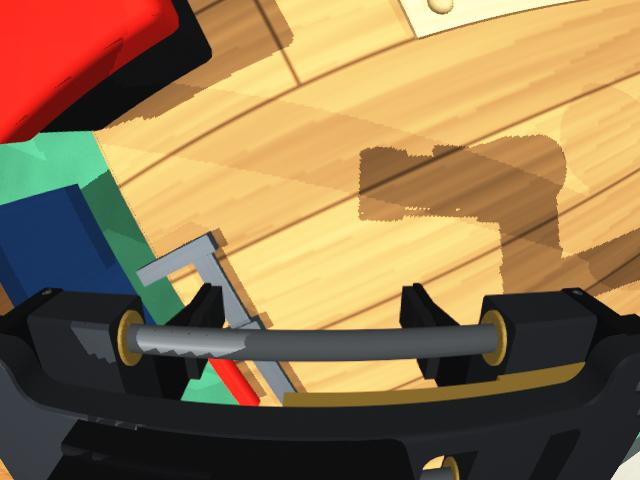

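The row was refused because every key must be given. The picture shows the fingers at the bottom (about (210,300) and (410,300)) and the board corner at the top right (440,10). The camera looks ahead along tool +x, so I'll stop short of the nuts.

Emit:
{"name": "play_rows", "arguments": {
  "steps": [
    {"ax": 0,"ay": 0,"az": -8,"dx": 32,"dy": 24,"dz": 0,"claw": 65},
    {"ax": 0,"ay": 0,"az": -8,"dx": 35,"dy": 24,"dz": 0,"claw": 65},
    {"ax": 0,"ay": 0,"az": -8,"dx": 30,"dy": 32,"dz": 0,"claw": 65},
    {"ax": 0,"ay": 0,"az": 0,"dx": 18,"dy": 40,"dz": 0,"claw": 65},
    {"ax": 0,"ay": 0,"az": 0,"dx": 18,"dy": 40,"dz": 0,"claw": 65},
    {"ax": 0,"ay": 0,"az": 0,"dx": 18,"dy": 40,"dz": 0,"claw": 65},
    {"ax": 0,"ay": 0,"az": 0,"dx": 18,"dy": 40,"dz": 0,"claw": 65},
    {"ax": 0,"ay": 0,"az": 0,"dx": 18,"dy": 40,"dz": 0,"claw": 65},
    {"ax": 0,"ay": 0,"az": 0,"dx": 0,"dy": 40,"dz": 0,"claw": 65},
    {"ax": 0,"ay": 0,"az": 0,"dx": 0,"dy": 0,"dz": 0,"claw": 65},
    {"ax": 0,"ay": 0,"az": 0,"dx": 0,"dy": 0,"dz": 0,"claw": 65}
  ]
}}

```text
time_s: 1.3
tcp_pos: [0.4218, 0.2158, 0.2368]
ee_rot: [[1.0, -0.028, 0.0], [-0.028, -1.0, 0.001], [0.0, -0.001, -1.0]]
wrist_force: [0.3, 0.7, -0.3]
gripper_width: 0.749
gripper_force: 0.0
```

Run:
```python
from station import *
from h import *
s=sense();print(s["time_s"],s["tcp_pos"],s["ee_rot"].round(3).tolist(),s["joints"].round(1),s["gripper_width"],s["wrist_force"])
c=capture("wrist");pickle.dump(c,open("wrist1.pkl","wb"));cv2.imwrite("pics/wrist1.png",c["frame"])
print(c["xyz"],np.round(c["rotation"],3).tolist())
```

```text
1.3 [0.42182339 0.21580672 0.23676786] [[1.0, -0.028, 0.0], [-0.028, -1.0, 0.001], [0.0, -0.001, -1.0]] [ 46.8   7.1 -19.9  -0.  -62.9  41.6] 0.7491026502804511 [ 0.279339    0.66609301 -0.25151956]
[0.50112355 0.21430231 0.38434239] [[-0.028, -0.959, -0.282], [-1.0, 0.026, 0.01], [-0.002, 0.282, -0.959]]
```

View pics/wrist1.png

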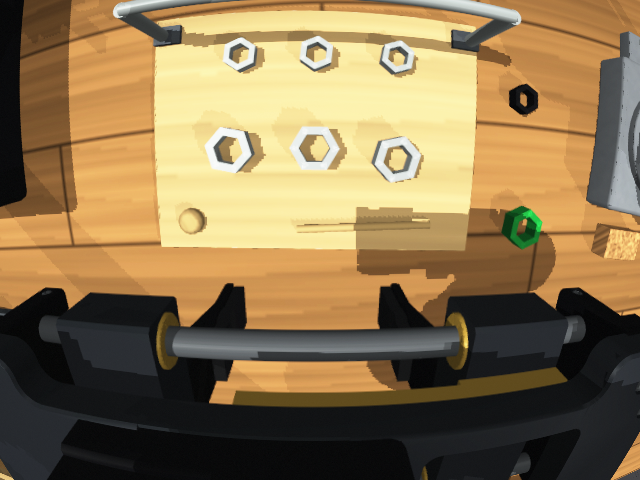

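The wrist picture shows the large steel nuts at (230,150), (316,147) and (397,159), and the small ones at (240,54), (317,52) and (397,56) below the rail. The green nut at (522,227) and the black one at (523,99) lie off the board, so they are not ours. Next I'll get centres, heights and yaws.

```bash
cat >> h.py <<'E'
def nuts(c,box=(150,30,480,190)):
    x0,y0,x1,y1=box;hsv=cv2.cvtColor(c["frame"],cv2.COLOR_BGR2HSV)
    m=np.zeros((480,640),np.uint8);m[y0:y1,x0:x1]=((hsv[...,1]<40)&(hsv[...,2]>200))[y0:y1,x0:x1]*255
    o=[]
    for k in cv2.findContours(m,cv2.RETR_EXTERNAL,cv2.CHAIN_APPROX_NONE)[0]:
        if cv2.contourArea(k)>250:o.append(cv2.convexHull(k)[:,0])
    return o
def hexfit(P,big):
    # yaw: direction of flat normal (mod 60) minimising the mean width over 3 directions
    P=P-P.mean(0);best=None
    for a in np.arange(0,60,.5):
        w=[];off=[]
        for k in range(3):
            t=np.radians(a+60*k);d=P@[np.cos(t),np.sin(t)];w.append(np.ptp(d));off.append((d.max()+d.min())/2)
        if best is None or np.mean(w)<best[1]:best=(a,np.mean(w),off)
    a,w,off=best
    A=np.array([[np.cos(np.radians(a+60*k)),np.sin(np.radians(a+60*k))] for k in range(3)])
    return a,w,np.linalg.lstsq(A,np.array(off),rcond=None)[0]
E
python3 - <<'E'
from h import *
c=pickle.load(open("wrist1.pkl","rb"));T=pickle.load(open("top0.pkl","rb"))
tp={(246.2,294.6),(208.4,288.7),(169.2,287.5),(249.2,246.3),(212.3,244.6),(177.7,242.8)}
for k in nuts(c):
    v0=k[:,1].mean();z=.032 if v0>100 else .026
    P=np.array([plane(c,u,v,z,wray)[:2] for u,v in k.astype(float)])
    a,w,off=hexfit(P,1);ctr=P.mean(0)+off
    # nearest top centroid, triangulate
    q=min(tp,key=lambda t:np.linalg.norm(plane(T,*t,z)[:2]-ctr))
    o=np.array(c["xyz"]);p3=np.array([*ctr,z]);t,e=tri(o,p3-o,T["xyz"],ray(T,*q))
    print(k.mean(0).round(),"ctr",ctr.round(4),"width",w.round(4),"normal yaw",a,"tri",t.round(4),"gap",round(e,4))
E
```

```text
[394. 156.] ctr [0.4812 0.1334] width 0.0407 normal yaw 11.5 tri [0.4806 0.1323 0.0272] gap 0.0007
[311. 151.] ctr [0.4926 0.2131] width 0.0407 normal yaw 58.5 tri [0.4923 0.2131 0.0244] gap 0.0001
[228. 150.] ctr [0.4949 0.2959] width 0.041 normal yaw 45.5 tri [0.4946 0.3018 0.0045] gap 0.0011
[397.  57.] ctr [0.584  0.1296] width 0.0296 normal yaw 17.0 tri [0.584  0.1288 0.0232] gap 0.0012
[239.  53.] ctr [0.59   0.2831] width 0.03 normal yaw 23.0 tri [0.5902 0.2827 0.0238] gap 0.0017
[316.  54.] ctr [0.5868 0.2087] width 0.0297 normal yaw 22.0 tri [0.5872 0.2083 0.022 ] gap 0.0012
```

The measured widths across flats (40.7–41.0 and 29.6–30.0 mm) confirm the assumed heights. I'll take the large nut nearest the scale first, with closing yaw 71.5°.

Emit:
{"name": "play_rows", "arguments": {
  "steps": [
    {"ax": 0,"ay": 0,"az": 0,"dx": 31,"dy": 40,"dz": 0,"claw": 65},
    {"ax": 0,"ay": 0,"az": 0,"dx": 31,"dy": 40.5,"dz": 0,"claw": 65},
    {"ax": 0,"ay": 0,"az": 8.5,"dx": 0,"dy": 0,"dz": 45,"claw": 65},
    {"ax": 0,"ay": 0,"az": 8.5,"dx": 0,"dy": 0,"dz": 45,"claw": 65},
    {"ax": 0,"ay": 0,"az": 0,"dx": 0,"dy": 0,"dz": 40,"claw": 65},
    {"ax": 0,"ay": 0,"az": 0,"dx": 0,"dy": 0,"dz": 0,"claw": 65},
    {"ax": 0,"ay": 0,"az": 0,"dx": 0,"dy": 0,"dz": 0,"claw": 65},
    {"ax": 0,"ay": 0,"az": 0,"dx": 0,"dy": 0,"dz": 0,"claw": 65}
  ]
}}

```text
time_s: 2.15
tcp_pos: [0.4824, 0.1374, 0.1088]
ee_rot: [[0.949, -0.315, 0.004], [-0.315, -0.949, 0.002], [0.003, -0.003, -1.0]]
wrist_force: [-0.1, -0.5, -0.0]
gripper_width: 0.749
gripper_force: 0.0
```

Run:
```python
from station import *
from h import *
s=sense();print(s["time_s"],s["tcp_pos"],s["ee_rot"].round(3).tolist())
c=capture("wrist");pickle.dump(c,open("wrist2.pkl","wb"))
C=pickle.load(open("wrist1.pkl","rb"))
def res(c,z,box):
    o=[]
    for k in nuts(c,box):
        P=np.array([plane(c,u,v,z,wray)[:2] for u,v in k.astype(float)]);a,w,off=hexfit(P,1);o.append((P.mean(0)+off,w,a))
    return o
for z in(.026,.032):
  for o in res(c,z,(60,5,580,300)):print(z,o[0].round(4),round(o[1],4),o[2])
cv2.imwrite("pics/wrist2.png",c["frame"])
```

```text
2.15 [0.48236938 0.13742895 0.10877255] [[0.949, -0.315, 0.004], [-0.315, -0.949, 0.002], [0.003, -0.003, -1.0]]
0.026 [0.4949 0.2151] 0.038 57.5
0.026 [0.5898 0.2826] 0.03 22.0
0.026 [0.5868 0.2082] 0.03 22.0
0.026 [0.5837 0.1292] 0.03 17.5
0.026 [0.6495 0.1832] 0.1105 57.5
0.032 [0.4965 0.2125] 0.037 57.5
0.032 [0.589  0.2782] 0.0292 22.0
0.032 [0.586  0.2058] 0.0292 22.0
0.032 [0.583  0.1288] 0.0293 17.5
0.032 [0.6471 0.1814] 0.1076 57.5
```

View pics/wrist2.png

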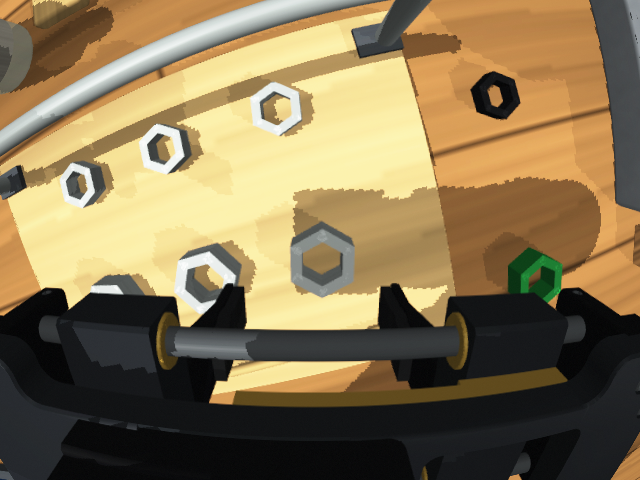

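The small-nut positions agree between the two wrist views only at z = 0.026, which confirms their height. The large nut at (322,260) has its flats facing the fingers. Now I'll descend and grip.

Emit:
{"name": "play_rows", "arguments": {
  "steps": [
    {"ax": 0,"ay": 0,"az": 0,"dx": 0,"dy": 4,"dz": 35,"claw": 65},
    {"ax": 0,"ay": 0,"az": 0,"dx": 0,"dy": 0,"dz": 30,"claw": 65},
    {"ax": 0,"ay": 0,"az": 0,"dx": 0,"dy": 0,"dz": 12,"claw": 65},
    {"ax": 0,"ay": 0,"az": 0,"dx": 0,"dy": 0,"dz": 5,"claw": 65},
    {"ax": 0,"ay": 0,"az": 0,"dx": 0,"dy": 0,"dz": 0,"claw": 65},
    {"ax": 0,"ay": 0,"az": 0,"dx": 0,"dy": 0,"dz": 0,"claw": 30},
    {"ax": 0,"ay": 0,"az": 0,"dx": 0,"dy": 0,"dz": 0,"claw": 30},
    {"ax": 0,"ay": 0,"az": 0,"dx": 0,"dy": 0,"dz": 0,"claw": 30},
    {"ax": 0,"ay": 0,"az": 0,"dx": 0,"dy": 0,"dz": 0,"claw": 30}
  ]
}}

```text
time_s: 3.1
tcp_pos: [0.4796, 0.1321, 0.0251]
ee_rot: [[0.948, -0.317, 0.001], [-0.317, -0.948, 0.0], [0.001, -0.001, -1.0]]
wrist_force: [-1.3, -1.2, 2.9]
gripper_width: 0.471
gripper_force: 11.5
```

Emit:
{"name": "play_rows", "arguments": {
  "steps": [
    {"ax": 0,"ay": 0,"az": 0,"dx": 0,"dy": 0,"dz": -10,"claw": 30},
    {"ax": 0,"ay": 0,"az": 0,"dx": 0,"dy": 0,"dz": -30,"claw": 30},
    {"ax": 0,"ay": 0,"az": 0,"dx": 0,"dy": 0,"dz": -40,"claw": 30},
    {"ax": 0,"ay": 0,"az": 0,"dx": 0,"dy": 0,"dz": -40,"claw": 30},
    {"ax": 0,"ay": 0,"az": 0,"dx": 0,"dy": 0,"dz": -40,"claw": 30},
    {"ax": 0,"ay": 0,"az": 0,"dx": 6,"dy": 19,"dz": -30,"claw": 30},
    {"ax": 0,"ay": 0,"az": 0,"dx": 12,"dy": 38,"dz": 0,"claw": 30},
    {"ax": 0,"ay": 0,"az": 0,"dx": 12,"dy": 38,"dz": 0,"claw": 30},
    {"ax": 0,"ay": 0,"az": 0,"dx": 12,"dy": 38,"dz": 0,"claw": 30},
    {"ax": 0,"ay": 0,"az": 0,"dx": 12,"dy": 38,"dz": 0,"claw": 30},
    {"ax": 0,"ay": 0,"az": 0,"dx": 12,"dy": 38,"dz": 0,"claw": 30},
    {"ax": 0,"ay": 0,"az": 0,"dx": 12,"dy": 38,"dz": 0,"claw": 30},
    {"ax": 0,"ay": 0,"az": 0,"dx": 12,"dy": 38,"dz": 0,"claw": 30},
    {"ax": 0,"ay": 0,"az": 0,"dx": 12,"dy": 38,"dz": 0,"claw": 30},
    {"ax": 0,"ay": 0,"az": 0,"dx": 6,"dy": 20,"dz": 0,"claw": 30},
    {"ax": 0,"ay": 0,"az": 0,"dx": 0,"dy": 0,"dz": 0,"claw": 30},
    {"ax": 0,"ay": 0,"az": 0,"dx": 0,"dy": 0,"dz": 0,"claw": 30},
    {"ax": 0,"ay": 0,"az": 0,"dx": 0,"dy": 0,"dz": 0,"claw": 30}
  ]
}}

```text
time_s: 4.9
tcp_pos: [0.4728, -0.2268, 0.2147]
ee_rot: [[0.949, -0.316, -0.0], [-0.316, -0.949, 0.0], [-0.0, -0.0, -1.0]]
wrist_force: [0.2, -0.1, -1.5]
gripper_width: 0.468
gripper_force: 30.0
```

Run:
```python
from station import *
from h import *
s=sense();print(s["time_s"],s["tcp_pos"],s["gripper_width"],s["wrist_force"])
c=capture("wrist");pickle.dump(c,open("wrist3.pkl","wb"));cv2.imwrite("pics/wrist3.png",c["frame"])
print(c["xyz"],np.round(c["rotation"],3).tolist())
```

```text
4.9 [ 0.47279623 -0.2267855   0.21468414] 0.46792112217789994 [ 0.15869867 -0.13779589 -1.50627987]
[ 0.5482267  -0.25077706  0.36218243] [[-0.316, -0.91, -0.268], [-0.949, 0.303, 0.091], [-0.002, 0.283, -0.959]]
```

View pics/wrist3.png

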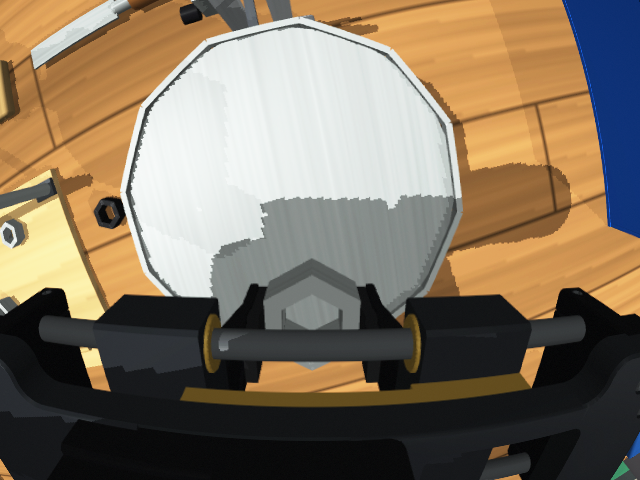

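The nut is held between the fingers at (312,310). The pan's rim runs through (124,190), (297,18) and (461,205). I'll check the pan centre from the rim points.

Run:
```python
from h import *
c=pickle.load(open("wrist3.pkl","rb"))
P=np.array([plane(c,u,v,.154,wray)[:2] for u,v in((124,190),(461,205),(297,18),(144,107),(450,125),(212,39),(391,50),(148,272),(423,300))])
A=np.c_[2*P,np.ones(len(P))];x=np.linalg.lstsq(A,(P**2).sum(1),rcond=None)[0]
print(x[:2],np.sqrt(x[2]+x[:2]@x[:2]))
```

```text
[ 0.52010223 -0.2275588 ] 0.10338472079904905
```

The fit gives the centre at (0.521, −0.2275), consistent with the depth estimate. Now I'll lower the nut until the pan takes part of the load.

Emit:
{"name": "play_rows", "arguments": {
  "steps": [
    {"ax": 0,"ay": 0,"az": 0,"dx": 0,"dy": 0,"dz": 30,"claw": 30},
    {"ax": 0,"ay": 0,"az": 0,"dx": 0,"dy": 0,"dz": 12,"claw": 30},
    {"ax": 0,"ay": 0,"az": 0,"dx": 0,"dy": 0,"dz": 6,"claw": 30},
    {"ax": 0,"ay": 0,"az": 0,"dx": 0,"dy": 0,"dz": 4,"claw": 30},
    {"ax": 0,"ay": 0,"az": 0,"dx": 0,"dy": 0,"dz": 3,"claw": 30},
    {"ax": 0,"ay": 0,"az": 0,"dx": 0,"dy": 0,"dz": 3,"claw": 30},
    {"ax": 0,"ay": 0,"az": 0,"dx": 0,"dy": 0,"dz": 0,"claw": 30},
    {"ax": 0,"ay": 0,"az": 0,"dx": 0,"dy": 0,"dz": 0,"claw": 30},
    {"ax": 0,"ay": 0,"az": 0,"dx": 0,"dy": 0,"dz": 0,"claw": 30}
  ]
}}

```text
time_s: 5.85
tcp_pos: [0.4734, -0.2276, 0.157]
ee_rot: [[0.948, -0.317, 0.001], [-0.317, -0.948, -0.0], [0.001, -0.0, -1.0]]
wrist_force: [0.0, 0.1, -1.6]
gripper_width: 0.472
gripper_force: 30.0
```

```bash
cat >> h.py <<'E'
def panz(n0="top0.pkl"):
    # sink of the pan floor against the empty picture, from depth on bare floor, both cameras
    from station import capture
    r=[]
    for n in("top","scene"):
        a=cloud(pickle.load(open(n+"0.pkl","rb")));c=capture(n);b=cloud(c)
        d=np.hypot(a[...,0]-.521,a[...,1]+.2275);m=(d<.085)&(np.abs(a[...,2]-.15)<.006)
        q=(a[...,2]-b[...,2])[m];q=q[(q>-.004)&(q<.045)]
        h,e=np.histogram(q,np.arange(-.004,.0455,.001));k=h.argmax();s=q[abs(q-e[k]-.0005)<.003]
        r.append((n,round(1000*float(np.median(s)),2),len(s),int(m.sum())));pickle.dump(c,open(n+"1.pkl","wb"))
    return r
E
python3 -c "
from h import *;from station import sense
print(panz());s=sense();print(s['wrist_force'],s['tcp_pos'])"
```

```text
[('top', 8.54, 1246, 6269), ('scene', 8.29, 2385, 3467)]
[ 0.13157359 -1.03882628 -0.54751432] [ 0.47339005 -0.22762949  0.156907  ]
```

The pan has sunk 8.4 mm under the held nut, as planned. Now I'll release.

Emit:
{"name": "play_rows", "arguments": {
  "steps": [
    {"ax": 0,"ay": 0,"az": 0,"dx": 0,"dy": 0,"dz": 0,"claw": 58},
    {"ax": 0,"ay": 0,"az": 0,"dx": 0,"dy": 0,"dz": 0,"claw": 58},
    {"ax": 0,"ay": 0,"az": 0,"dx": 0,"dy": 0,"dz": -5,"claw": 58},
    {"ax": 0,"ay": 0,"az": 0,"dx": 0,"dy": 0,"dz": -20,"claw": 65},
    {"ax": 0,"ay": 0,"az": 0,"dx": 0,"dy": 0,"dz": -45,"claw": 65},
    {"ax": 0,"ay": 0,"az": 0,"dx": 0,"dy": 0,"dz": -45,"claw": 65},
    {"ax": 0,"ay": -8.5,"az": -8.5,"dx": 45,"dy": -15,"dz": 0,"claw": 65},
    {"ax": 0,"ay": -8.5,"az": 0,"dx": 48,"dy": -8,"dz": 0,"claw": 65},
    {"ax": 0,"ay": -8.5,"az": 0,"dx": 48,"dy": 0,"dz": -10,"claw": 65},
    {"ax": 0,"ay": 0,"az": 0,"dx": 0,"dy": 0,"dz": 0,"claw": 65},
    {"ax": 0,"ay": 0,"az": 0,"dx": 0,"dy": 0,"dz": 0,"claw": 65},
    {"ax": 0,"ay": 0,"az": 0,"dx": 0,"dy": 0,"dz": 0,"claw": 65}
  ]
}}

```text
time_s: 7.15
tcp_pos: [0.6085, -0.2391, 0.2663]
ee_rot: [[0.909, -0.215, -0.356], [-0.199, -0.977, 0.082], [-0.366, -0.004, -0.931]]
wrist_force: [-0.2, -0.1, 0.3]
gripper_width: 0.748
gripper_force: 0.0
```

Run:
```python
from station import *
from h import *
s=sense();print(s["time_s"],s["tcp_pos"],s["ee_rot"].round(3).tolist(),s["wrist_force"])
c=capture("wrist");pickle.dump(c,open("wrist4.pkl","wb"))
print(c["xyz"],np.round(c["rotation"],3).tolist())
print(panz())
# where pointer would project
for p in((.671,-.2275,.14),(.671,-.2275,.1)):
    q=np.array(c["rotation"]).T@(np.array(p)-c["xyz"]);t=np.arctan2(np.hypot(*q[:2]),q[2]);r=c["fx"]*t;print((q[:2]/np.hypot(*q[:2])*r+[c["cx"],c["cy"]]).round())
cv2.imwrite("pics/wrist4.png",c["frame"])
```

```text
7.15 [ 0.60851179 -0.23914404  0.2663171 ] [[0.909, -0.215, -0.356], [-0.199, -0.977, 0.082], [-0.366, -0.004, -0.931]] [-0.15075968 -0.05944135  0.27019122]
[ 0.7336305  -0.26613444  0.37506316] [[-0.215, -0.772, -0.599], [-0.977, 0.166, 0.137], [-0.006, 0.614, -0.789]]
[('top', 14.71, 2501, 6269), ('scene', 14.67, 2082, 3467)]
[276. 107.]
[281.  92.]
```

Run:
```python
from h import *
c=pickle.load(open("wrist4.pkl","rb"))
cv2.imwrite("pics/w4c.png",cv2.resize(c["frame"][40:160,210:350],None,fx=5,fy=5,interpolation=cv2.INTER_CUBIC))
```

```text
(no output)
```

View pics/w4c.png

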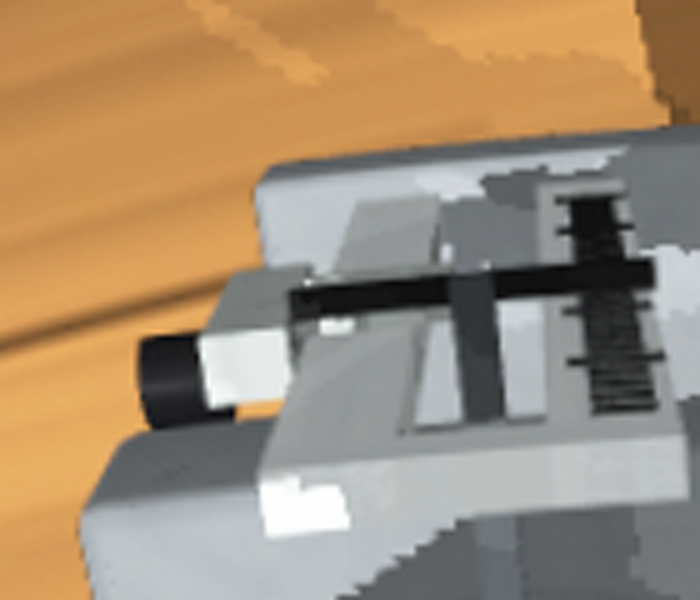

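Lump: the black pointer runs along row 285 of the crop, and the index block is at its left end, (205–310, 270–400). The view is too steep to read heights, so I'll lean further and look flatter.

Emit:
{"name": "play_rows", "arguments": {
  "steps": [
    {"ax": 0,"ay": -7.5,"az": 0,"dx": 0,"dy": 0,"dz": 0,"claw": 65},
    {"ax": 0,"ay": -7.5,"az": 0,"dx": 0,"dy": 0,"dz": 0,"claw": 65},
    {"ax": 0,"ay": -7.5,"az": 0,"dx": 0,"dy": 0,"dz": 0,"claw": 65},
    {"ax": 0,"ay": -7,"az": 0,"dx": 0,"dy": 0,"dz": 0,"claw": 65},
    {"ax": 0,"ay": 0,"az": 0,"dx": 35,"dy": -8,"dz": -10,"claw": 65},
    {"ax": 0,"ay": 0,"az": 0,"dx": 35,"dy": -8,"dz": -10,"claw": 65},
    {"ax": 0,"ay": 0,"az": 0,"dx": 34,"dy": -8,"dz": -10,"claw": 65},
    {"ax": 0,"ay": 0,"az": 0,"dx": 0,"dy": 0,"dz": 0,"claw": 65},
    {"ax": 0,"ay": 0,"az": 0,"dx": 0,"dy": 0,"dz": 0,"claw": 65},
    {"ax": 0,"ay": 0,"az": 0,"dx": 0,"dy": 0,"dz": 0,"claw": 65}
  ]
}}

```text
time_s: 8.3
tcp_pos: [0.6963, -0.2347, 0.2126]
ee_rot: [[0.62, -0.216, -0.755], [-0.133, -0.976, 0.17], [-0.774, -0.005, -0.634]]
wrist_force: [-0.8, -1.1, 1.2]
gripper_width: 0.746
gripper_force: 0.0
```

Run:
```python
from station import *
from h import *
s=sense();print(s["time_s"],s["tcp_pos"],s["ee_rot"].round(3).tolist())
c=capture("wrist");pickle.dump(c,open("wrist5.pkl","wb"))
print(c["xyz"],np.round(c["rotation"],3).tolist())
def wp(p):
    q=np.array(c["rotation"]).T@(np.array(p)-c["xyz"]);n=np.hypot(*q[:2]);return q[:2]/n*c["fx"]*np.arctan2(n,q[2])+[c["cx"],c["cy"]]
for z in(.125,.112,.1):print(wp((.671,-.2275,z)).round(1))
u,v=wp((.671,-.2275,.12)).round().astype(int);print(u,v)
y0=max(v-55,0);x0=u-70;print("crop origin",x0,y0)
cv2.imwrite("pics/w5c.png",cv2.resize(c["frame"][y0:y0+110,x0:x0+140],None,fx=5,fy=5,interpolation=cv2.INTER_CUBIC))
```

```text
8.3 [ 0.69633548 -0.23471141  0.2125511 ] [[0.62, -0.216, -0.755], [-0.133, -0.976, 0.17], [-0.774, -0.005, -0.634]]
[ 0.85792159 -0.26958785  0.24558688] [[-0.216, -0.381, -0.899], [-0.976, 0.078, 0.201], [-0.006, 0.921, -0.389]]
[311.8 185. ]
[311.9 167.5]
[312.  152.3]
312 178
crop origin 242 123
```

View pics/w5c.png

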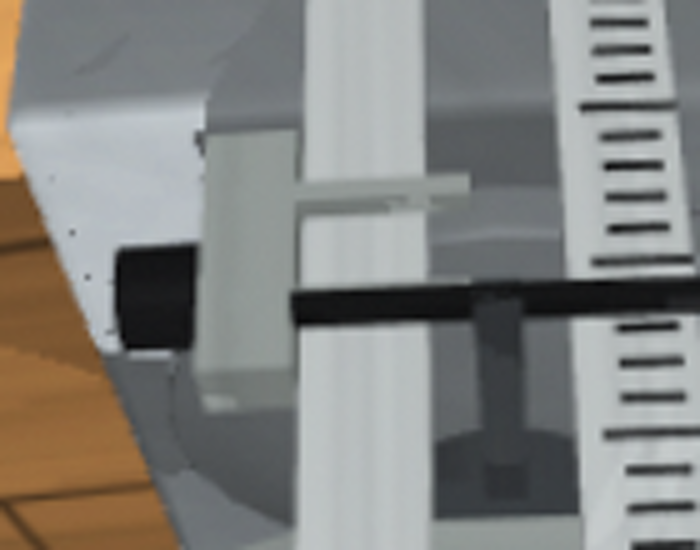

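The picture's down is up in the world. The lower prong is at crop (380,192), i.e. frame (318,161). The pointer is at crop (400,303), i.e. frame (322,184), and hides the upper prong from this angle. I'll use depth and rays for the heights.

Run:
```python
from h import *
c=pickle.load(open("wrist5.pkl","rb"));o=np.array(c["xyz"]);R=np.array(c["rotation"])
def pt(u,v):
    d=wray(c,u,v);f=d@R[:,2];z=c["range_z"][int(v),int(u)];return o+d*z/f
print("crop col 330: rows");
for col in (330,380,415,455):
  for row in range(165,330,10 if col!=455 else 5):
    u,v=242+col/5,123+row/5
    print(col,row,pt(u,v).round(4),c["frame"][int(v),int(u)].tolist())
```

```text
crop col 330: rows
330 165 [ 0.6637 -0.2231  0.097 ] [189, 189, 182]
330 175 [ 0.6643 -0.2233  0.0991] [181, 181, 175]
330 185 [ 0.6703 -0.2248  0.1053] [151, 154, 147]
330 195 [ 0.6699 -0.2247  0.1065] [143, 145, 139]
330 205 [ 0.6687 -0.2244  0.1073] [118, 121, 115]
330 215 [ 0.6639 -0.2233  0.1054] [161, 163, 157]
330 225 [ 0.6644 -0.2234  0.1073] [189, 189, 183]
330 235 [ 0.6634 -0.2232  0.1082] [189, 189, 183]
330 245 [ 0.6633 -0.2232  0.1097] [189, 189, 183]
330 255 [ 0.6649 -0.2236  0.1124] [189, 188, 183]
330 265 [ 0.6643 -0.2235  0.1135] [189, 189, 184]
330 275 [ 0.6646 -0.2236  0.1152] [190, 190, 185]
330 285 [ 0.671  -0.2251  0.121 ] [132, 133, 128]
330 295 [ 0.674  -0.2258  0.1245] [21, 21, 20]
330 305 [ 0.6736 -0.2258  0.1257] [21, 21, 20]
330 315 [ 0.6719 -0.2254  0.126 ] [22, 20, 20]
330 325 [ 0.6704 -0.225   0.1265] [117, 117, 113]
380 165 [ 0.6624 -0.2297  0.0971] [191, 191, 186]
380 175 [ 0.6625 -0.2297  0.0988] [175, 175, 170]
380 185 [ 0.6696 -0.2311  0.1057] [151, 153, 147]
380 195 [ 0.6692 -0.231   0.107 ] [131, 133, 127]
380 205 [ 0.6679 -0.2308  0.1076] [118, 
[... 2357 characters left out ...]
  0.061 ] [108, 107, 102]
455 260 [ 0.5837 -0.2272  0.0605] [107, 106, 100]
455 265 [ 0.5833 -0.2271  0.0613] [108, 106, 101]
455 270 [ 0.5824 -0.2269  0.0618] [108, 105, 101]
455 275 [ 0.5827 -0.2269  0.0631] [120, 118, 114]
455 280 [ 0.669  -0.2403  0.121 ] [111, 111, 107]
455 285 [ 0.6712 -0.2406  0.1232] [29, 29, 28]
455 290 [ 0.6724 -0.2408  0.1247] [22, 22, 22]
455 295 [ 0.6716 -0.2407  0.1249] [21, 21, 20]
455 300 [ 0.6722 -0.2407  0.126 ] [22, 22, 20]
455 305 [ 0.6715 -0.2406  0.1263] [20, 19, 19]
455 310 [ 0.6703 -0.2404  0.1262] [18, 17, 17]
455 315 [ 0.6682 -0.2401  0.1256] [25, 24, 23]
455 320 [ 0.6672 -0.2399  0.1256] [71, 68, 66]
455 325 [ 0.57   -0.2247  0.0656] [103, 100, 96]
```

The lower prong's centre comes out at z ≈ 0.106 and the upper's at ≈ 0.122 (16 mm apart, as given), so the index is at ≈ 0.114. The pointer is at ≈ 0.1247, so 10.7 mm are still to go (empty gap 25.4, within the stated 24–31). Two small nuts give 10.2–15.6, which fits the ±5 window. Next is the middle small nut, leaning 26°.

Emit:
{"name": "play_rows", "arguments": {
  "steps": [
    {"ax": 0,"ay": 0,"az": 0,"dx": -40,"dy": 0,"dz": 0,"claw": 50},
    {"ax": 0,"ay": 8.5,"az": 0,"dx": -45,"dy": 0,"dz": 0,"claw": 50},
    {"ax": 0,"ay": 8.5,"az": 0,"dx": -20,"dy": -40,"dz": 0,"claw": 50},
    {"ax": 0,"ay": 8.5,"az": 0,"dx": 0,"dy": -45,"dz": 0,"claw": 50},
    {"ax": 0,"ay": 8.5,"az": 0,"dx": 0,"dy": -45,"dz": 0,"claw": 50},
    {"ax": 0,"ay": 8.5,"az": 0,"dx": 0,"dy": -45,"dz": 0,"claw": 50},
    {"ax": 0,"ay": 8.5,"az": 0,"dx": 0,"dy": -45,"dz": 0,"claw": 50},
    {"ax": 0,"ay": 8.5,"az": 0,"dx": -20,"dy": -45,"dz": 0,"claw": 50},
    {"ax": 0,"ay": 8,"az": 0,"dx": -20,"dy": -45,"dz": 0,"claw": 50},
    {"ax": 0,"ay": 7.5,"az": 0,"dx": -20,"dy": -45,"dz": 0,"claw": 50},
    {"ax": 0,"ay": 0,"az": 0,"dx": 0,"dy": -45,"dz": 0,"claw": 50},
    {"ax": 0,"ay": 0,"az": 0,"dx": 0,"dy": 0,"dz": 0,"claw": 50},
    {"ax": 0,"ay": 0,"az": 0,"dx": 0,"dy": 0,"dz": 0,"claw": 50},
    {"ax": 0,"ay": 0,"az": 0,"dx": 0,"dy": 0,"dz": 0,"claw": 50}
  ]
}}

```text
time_s: 9.75
tcp_pos: [0.6662, 0.1737, 0.2817]
ee_rot: [[0.903, -0.221, 0.368], [-0.207, -0.975, -0.077], [0.376, -0.007, -0.926]]
wrist_force: [-0.4, -0.3, -0.5]
gripper_width: 0.576
gripper_force: 0.0
```

```bash
cat >> h.py <<'E'
def tool(yaw,lean):
    # closing axis along yaw (deg), hand leaning back by lean towards -x
    from scipy.spatial.transform import Rotation as Ro
    y=-np.array([np.cos(np.radians(yaw)),np.sin(np.radians(yaw)),0]);f=np.array([-y[1],y[0],0])
    t=np.radians(lean);z=np.sin(t)*f-np.cos(t)*np.array([0,0,1]);x=np.cross(y,z);return np.stack([x,y,z],1)
def go(R1,p1,s):
    # turn (tool rotvec, deg) first, then shift in the new tool axes, mm
    from scipy.spatial.transform import Rotation as Ro
    R0=np.array(s["ee_rot"]);print("turn",np.degrees(Ro.from_matrix(R0.T@R1).as_rotvec()).round(2),"then shift",(1000*R1.T@(np.array(p1)-s["tcp_pos"])).round(1))
E
python3 - <<'E'
from station import sense
from h import *
s=sense();print(s["time_s"],s["tcp_pos"],s["ee_rot"].round(3).tolist(),s["joints"].round(1))
R=tool(82,26);g=np.array([.5847,.2088,.0285]);go(R,g-.1*R[:,2],s)
E
```

```text
9.75 [0.66619318 0.1737356  0.28169701] [[0.903, -0.221, 0.368], [-0.207, -0.975, -0.077], [0.376, -0.007, -0.926]] [ 33.9  17.8 -10.   21.1 -48.4  31. ]
turn [ 1.57  3.87 -4.5 ] then shift [-187.9  -23.4   90.1]
```

Emit:
{"name": "play_rows", "arguments": {
  "steps": [
    {"ax": 1.6,"ay": 3.9,"az": -4.5,"dx": 0,"dy": 0,"dz": 0,"claw": 50},
    {"ax": 0,"ay": 0,"az": 0,"dx": -47,"dy": -5.9,"dz": 0,"claw": 50},
    {"ax": 0,"ay": 0,"az": 0,"dx": -47,"dy": -5.9,"dz": 0,"claw": 50},
    {"ax": 0,"ay": 0,"az": 0,"dx": -47,"dy": -5.8,"dz": 0,"claw": 50},
    {"ax": 0,"ay": 0,"az": 0,"dx": -47,"dy": -5.8,"dz": 0,"claw": 50},
    {"ax": 0,"ay": 0,"az": 0,"dx": 0,"dy": 0,"dz": 40,"claw": 50},
    {"ax": 0,"ay": 0,"az": 0,"dx": 0,"dy": 0,"dz": 35,"claw": 50},
    {"ax": 0,"ay": 0,"az": 0,"dx": 0,"dy": 0,"dz": 15,"claw": 50},
    {"ax": 0,"ay": 0,"az": 0,"dx": 0,"dy": 0,"dz": 0,"claw": 50},
    {"ax": 0,"ay": 0,"az": 0,"dx": 0,"dy": 0,"dz": 0,"claw": 50},
    {"ax": 0,"ay": 0,"az": 0,"dx": 0,"dy": 0,"dz": 0,"claw": 50}
  ]
}}

```text
time_s: 10.85
tcp_pos: [0.5407, 0.2156, 0.1215]
ee_rot: [[0.89, -0.14, 0.435], [-0.125, -0.99, -0.063], [0.439, 0.002, -0.898]]
wrist_force: [0.7, 0.1, -0.0]
gripper_width: 0.569
gripper_force: 0.0
```

Run:
```python
from station import *
from h import *
s=sense();print(s["time_s"],s["tcp_pos"],s["ee_rot"].round(3).tolist())
R=tool(82,26);g=np.array([.5847,.2088,.0285]);go(R,g,s)
c=capture("wrist")
for k in nuts(c,(60,5,580,330)):
    P=np.array([plane(c,u,v,.026,wray)[:2] for u,v in k.astype(float)]);a,w,off=hexfit(P,1)
    if w<.05:print(k.mean(0).round(),(P.mean(0)+off).round(4),w.round(4),a)
```

```text
10.85 [0.54065783 0.21562953 0.12147634] [[0.89, -0.14, 0.435], [-0.125, -0.99, -0.063], [0.439, 0.002, -0.898]]
turn [ 0.1  -0.06  0.02] then shift [ -0.7   0.6 103.1]
[212. 263.] [0.59   0.2828] 0.03 22.0
[316. 251.] [0.5868 0.2084] 0.0297 21.5
[420. 239.] [0.5837 0.1295] 0.0298 17.0
```

The small nuts measure the same from this third viewpoint. Advancing along the finger axis.

Emit:
{"name": "play_rows", "arguments": {
  "steps": [
    {"ax": 0,"ay": 0,"az": 0,"dx": -0.7,"dy": 0.6,"dz": 40,"claw": 50},
    {"ax": 0,"ay": 0,"az": 0,"dx": 0,"dy": 0,"dz": 35,"claw": 50},
    {"ax": 0,"ay": 0,"az": 0,"dx": 0,"dy": 0,"dz": 15,"claw": 50},
    {"ax": 0,"ay": 0,"az": 0,"dx": 0,"dy": 0,"dz": 8,"claw": 50},
    {"ax": 0,"ay": 0,"az": 0,"dx": 0,"dy": 0,"dz": 3.5,"claw": 50},
    {"ax": 0,"ay": 0,"az": 0,"dx": 0,"dy": 0,"dz": 0,"claw": 50},
    {"ax": 0,"ay": 0,"az": 0,"dx": 0,"dy": 0,"dz": 0,"claw": 50}
  ]
}}

```text
time_s: 11.6
tcp_pos: [0.5761, 0.2128, 0.0615]
ee_rot: [[0.885, -0.139, 0.444], [-0.122, -0.99, -0.068], [0.449, 0.006, -0.894]]
wrist_force: [-0.7, 0.3, -0.5]
gripper_width: 0.573
gripper_force: 0.0
```

Run:
```python
from station import *
from h import *
s=sense();print(s["time_s"],s["tcp_pos"],s["joints"].round(1),s["joint_velocities"].round(1),s["wrist_force"],s["moment"])
R=tool(82,26);g=np.array([.5847,.2088,.0285]);go(R,g,s)
```

```text
11.6 [0.57614486 0.21280247 0.06154402] [ 20.4  23.8 -48.  113.1 -13.7 -49.3] [ 0.2 -0.2 -0.3  0.2  0.1 -0.1] [-0.71007733  0.28175278 -0.50041613] [0.13129218 0.90208094 0.00141218]
turn [ 0.31 -0.66  0.13] then shift [-6.4  2.8 33.7]
```

Joint 4 is at 113° of 117.6° and joint 5 at −13.7°, so the wrist is close to its limits in this leaning pose and nothing was touched. I'll back off and fit the arm's geometry from the recorded poses to choose a workable lean.

Emit:
{"name": "play_rows", "arguments": {
  "steps": [
    {"ax": 0,"ay": 0,"az": 0,"dx": 0,"dy": 0,"dz": -30,"claw": 50},
    {"ax": 0,"ay": 0,"az": 0,"dx": 0,"dy": 0,"dz": -30,"claw": 50},
    {"ax": 0,"ay": 0,"az": 0,"dx": 0,"dy": 0,"dz": 0,"claw": 50},
    {"ax": 0,"ay": 0,"az": 0,"dx": 0,"dy": 0,"dz": 0,"claw": 50}
  ]
}}

```text
time_s: 12.0
tcp_pos: [0.5568, 0.2181, 0.1052]
ee_rot: [[0.884, -0.137, 0.448], [-0.119, -0.991, -0.068], [0.453, 0.006, -0.892]]
wrist_force: [0.2, 0.2, 0.2]
gripper_width: 0.576
gripper_force: 0.0
```

```bash
cat > kin.py <<'E'
from h import *
from scipy.optimize import least_squares
from scipy.spatial.transform import Rotation as Ro
# joints, tcp, R of tool
D=[([79.331,22.093,.379,-.03,-68.413,-14.817],[.26866,.56366,.23544]),
([46.8,7.1,-19.9,0,-62.9,41.6],[.42182,.21581,.23677]),
([33.9,17.8,-10.,21.1,-48.4,31.],[.66619,.17374,.2817]),
([20.4,23.8,-48.,113.1,-13.7,-49.3],[.57614,.2128,.06154])]
def fk(p,q,y0):
    h,a,L1,L2,e,d,c6=p;q=np.radians(q);q=q.copy();q[0]-=y0
    ph=q[1]-q[2]
    W=np.array([a+L1*np.sin(q[1])+L2*np.cos(ph)+e*np.sin(ph),0,h+L1*np.cos(q[1])-L2*np.sin(ph)+e*np.cos(ph)])
    F=np.array([np.cos(ph),0,-np.sin(ph)]);Y=np.array([0,1,0]);X=np.cross(Y,F)
    M=np.stack([X,Y,F],1)
    T=M@Ro.from_rotvec([0,0,sg[0]*q[3]]).as_matrix()@Ro.from_rotvec([0,sg[1]*q[4],0]).as_matrix()@Ro.from_rotvec([0,0,sg[2]*q[5]+c6]).as_matrix()
    B=Ro.from_rotvec([0,0,q[0]]).as_matrix()
    return B@(W+d*T[:,2]),B@T
sg=[1,-1,1]
E
python3 - <<'E'
from station import *
import kin
from kin import *
s=sense();print(s["time_s"],s["tcp_pos"],s["joints"].round(2))
R=s["ee_rot"];z_obs=R[:,2]
print("az of tcp",[np.degrees(np.arctan2(p[1],p[0])).round(2) for q,p in D],[q[0] for q,p in D])
Dn=D+[(list(s["joints"]),list(s["tcp_pos"]))]
pickle.dump((s["joints"],s["tcp_pos"],R),open("k5.pkl","wb"))
E
```

```text
12.0 [0.55676291 0.21805439 0.10524738] [ 29.79  18.61 -49.15  88.14 -16.32 -32.49]
az of tcp [np.float64(64.52), np.float64(27.1), np.float64(14.62), np.float64(20.27)] [79.331, 46.8, 33.9, 20.4]
```

```bash
python3 - <<'E'
s=open('kin.py').read()
s=s.replace("h,a,L1,L2,e,d,c6=p","h,a,L1,L2,e,d,c6,o=p").replace("return B@(W+d*T[:,2]),B@T","return B@(W+o*T5+d*T[:,2]),B@T")
s=s.replace("    T=M@Ro","    T5=(M@Ro.from_rotvec([0,0,sg[0]*q[3]]).as_matrix())[:,1]\n    T=M@Ro")
s=s.replace("(p,q,y0)","(p,q,y0=0)").replace("[.26866,.56366,.23544])","[.26866,.56366,.23544],[[.9026,-.4305,-.0009],[-.4305,-.9026,-.0021],[.0001,.0023,-1]])")
s=s.replace("[.42182,.21581,.23677])","[.42182,.21581,.23677],[[1.0,-.028,0],[-.028,-1,.001],[0,-.001,-1]])").replace("[.66619,.17374,.2817])","[.66619,.17374,.2817],[[.903,-.221,.368],[-.207,-.975,-.077],[.376,-.007,-.926]])").replace("[.57614,.2128,.06154])]","[.57614,.2128,.06154],[[.885,-.139,.444],[-.122,-.99,-.068],[.449,.006,-.894]])]\nk=pickle.load(open('k5.pkl','rb'));D.append(k)")
open('kin.py','w').write(s)
E
python3 - <<'E'
import kin,itertools
from kin import *
best=None
for sgn in itertools.product((1,-1),(1,-1),(1,-1)):
    kin.sg=list(sgn)
    for c6 in(0,np.pi/2,np.pi,-np.pi/2):
        def f(p):
            r=[]
            for q,t,R in D:
                P,T=fk(p,np.array(q));r+=list((P-t)*10)+list((T-np.array(R)).ravel())
            return r
        s=least_squares(f,[.3,0,.5,.5,0,.3,c6,-.16])
        if best is None or s.cost<best[0]:best=(s.cost,sgn,s.x)
        
print(best[0],best[1],best[2].round(4));kin.sg=list(best[1])
for q,t,R in D:
    P,T=fk(best[2],np.array(q));print((1000*(P-t)).round(1),abs(T-np.array(R)).max().round(3))
pickle.dump(best,open("kin.pkl","wb"))
E
```

```text
4.4558873230984235e-05 (-1, -1, -1) [ 1.6080e-01  3.0000e-04  5.6530e-01  4.2160e-01 -3.0000e-04  2.9300e-01
  4.7125e+00 -1.5960e-01]
[-0.2  0.2 -0.1] 0.0
[-0.   0.2  0.4] 0.001
[-0.1 -0.5 -0.2] 0.001
[-0.1  0.1 -0.1] 0.001
[ 0.2 -0.1  0.1] 0.0
```

The model fits all five poses to within 0.5 mm. Next I'll search grasp poses by nut, lean and half-turn for joint margin.

```bash
cat >> kin.py <<'E'
_b=pickle.load(open("kin.pkl","rb")) if __import__("os").path.exists("kin.pkl") else None
if _b: sg[:]=_b[1]
LO=np.array([-179.83,-69.29,-61.27,-181.25,-171.15,-177.46]);HI=np.array([179.83,118.12,80.66,117.63,-9.14,177.46])
def ik(p,R,seeds):
    out=[]
    for s0 in seeds:
        s=least_squares(lambda q:np.r_[(lambda a:np.r_[(a[0]-p)*10,(a[1]-R).ravel()])(fk(_b[2],q))],np.clip(s0,LO+1,HI-1),bounds=(LO-3,HI+3),x_scale=30)
        if s.cost<1e-7:
            m=np.minimum(s.x-LO,HI-s.x).min()
            if not any(np.abs(s.x-o[1]).max()<1 for o in out):out.append((m,s.x))
    return sorted(out,key=lambda t:-t[0])
def grasp(n,yaw,lean,zt=.0285,flip=False):
    R=tool(yaw,lean);f=np.array([-R[1,1],R[0,1],0]);t=np.radians(lean)
    p=np.array([*n,0])+(.003-(zt-.018)*np.tan(t))*f;p[2]=zt
    if flip:R=R@np.diag([-1,-1,1.])
    return p,R
NUT={"A":((.5838,.1295),77.2),"B":((.5868,.2085),81.8),"C":((.59,.2829),82.3)}
E
cat > s.py <<'E'
from kin import *
rng=np.random.default_rng(0)
seeds=[np.array([25,20,-48,j4,-20,j6]) for j4 in(-150,-60,60,100) for j6 in(-150,-60,30,120)]
for n,(c,y) in NUT.items():
  for L in(18.5,22,26,30,35,39):
    for fl in(0,1):
      p,R=grasp(c,y,L,flip=fl);o=ik(p,R,seeds)
      if o and o[0][0]>0: print(n,L,fl,[(m.round(1),q.round(0).tolist()) for m,q in o if m>0])
E
python3 s.py
```

```text
B 18.5 0 [(np.float64(2.0), [28.0, 28.0, -44.0, 76.0, -11.0, -21.0])]
B 18.5 1 [(np.float64(2.0), [28.0, 28.0, -44.0, 76.0, -11.0, 159.0])]
B 22 0 [(np.float64(1.5), [20.0, 27.0, -46.0, 108.0, -11.0, -45.0])]
B 22 1 [(np.float64(1.5), [20.0, 27.0, -46.0, 108.0, -11.0, 135.0])]
C 18.5 0 [(np.float64(7.4), [40.0, 31.0, -37.0, 55.0, -17.0, -10.0])]
C 18.5 1 [(np.float64(7.4), [40.0, 31.0, -37.0, 55.0, -17.0, 170.0])]
C 22 0 [(np.float64(5.1), [33.0, 30.0, -42.0, 85.0, -14.0, -34.0])]
C 22 1 [(np.float64(5.1), [33.0, 30.0, -42.0, 85.0, -14.0, 146.0])]
C 26 0 [(np.float64(6.5), [28.0, 30.0, -43.0, 108.0, -16.0, -51.0])]
C 26 1 [(np.float64(6.5), [28.0, 30.0, -43.0, 108.0, -16.0, 129.0])]
```

```bash
cat > s2.py <<'E'
from kin import *
seeds=[np.array([j1,25,-48,j4,-20,j6]) for j1 in(0,30) for j4 in(-178,-120,100) for j6 in(-150,30,120)]
for n,(c,y) in NUT.items():
  for dy in(-8,-4,4,8):
   for L in(24,30,36):
      p,R=grasp(c,y+dy,L);o=[t for t in ik(p,R,seeds) if t[0]>-3]
      for m,q in o[:2]: print(n,dy,L,m.round(1),q.round(0).tolist())
E
python3 s2.py
```

```text
A -8 24 3.8 [13.0, 26.0, -49.0, 114.0, -14.0, -56.0]
B -8 24 6.3 [24.0, 28.0, -46.0, 102.0, -15.0, -50.0]
B -4 24 4.4 [20.0, 28.0, -47.0, 110.0, -14.0, -51.0]
C -8 24 9.6 [36.0, 31.0, -41.0, 82.0, -19.0, -41.0]
C -8 30 13.2 [32.0, 31.0, -44.0, 104.0, -22.0, -59.0]
C -8 36 1.2 [31.0, 31.0, -45.0, 116.0, -28.0, -70.0]
C -4 24 7.5 [33.0, 30.0, -42.0, 90.0, -17.0, -42.0]
C -4 30 5.0 [29.0, 30.0, -44.0, 113.0, -21.0, -60.0]
C 4 24 3.4 [27.0, 29.0, -43.0, 106.0, -13.0, -45.0]
C 8 24 1.2 [24.0, 29.0, -43.0, 115.0, -10.0, -47.0]
```

```bash
cat > s3.py <<'E'
from kin import *
from station import sense
s=sense();q0=s["joints"]
for dy,L in((0,22),(-3,22),(-3,23.5),(-5,24)):
    c,y=NUT["B"];p,R=grasp(c,y+dy,L);q=np.array([22,27,-46,105,-13,-47.]);print(dy,L,p.round(4))
    for k in(0,5,10,20,40,60,100):
        o=ik(p-.001*k*R[:,2],R,[q])
        if not o:print(k,"none");break
        q=o[0][1];print(k,o[0][0].round(1),q.round(0).tolist())
E
python3 s3.py
```

```text
0 22 [0.5856 0.2087 0.0285]
0 1.5 [20.0, 27.0, -46.0, 108.0, -11.0, -45.0]
5 1.7 [21.0, 27.0, -47.0, 105.0, -11.0, -43.0]
10 1.9 [22.0, 26.0, -47.0, 102.0, -11.0, -41.0]
20 2.4 [24.0, 25.0, -47.0, 96.0, -12.0, -36.0]
40 4.0 [29.0, 23.0, -47.0, 82.0, -13.0, -26.0]
60 6.4 [33.0, 21.0, -46.0, 68.0, -16.0, -17.0]
100 12.5 [40.0, 18.0, -43.0, 49.0, -22.0, -3.0]
-3 22 [0.5856 0.2087 0.0285]
0 3.0 [22.0, 28.0, -46.0, 102.0, -12.0, -43.0]
5 3.2 [23.0, 27.0, -46.0, 99.0, -12.0, -41.0]
10 3.5 [24.0, 27.0, -47.0, 96.0, -13.0, -39.0]
20 4.0 [26.0, 25.0, -47.0, 90.0, -13.0, -35.0]
40 5.8 [31.0, 24.0, -46.0, 77.0, -15.0, -26.0]
60 8.2 [35.0, 22.0, -45.0, 65.0, -17.0, -18.0]
100 14.2 [41.0, 18.0, -42.0, 48.0, -23.0, -5.0]
-3 23.5 [0.5853 0.2088 0.0285]
0 3.6 [20.0, 28.0, -46.0, 110.0, -13.0, -50.0]
5 3.7 [21.0, 27.0, -47.0, 108.0, -13.0, -48.0]
10 3.9 [22.0, 26.0, -47.0, 105.0, -13.0, -47.0]
20 4.2 [24.0, 25.0, -47.0, 100.0, -13.0, -43.0]
40 5.4 [28.0, 23.0, -48.0, 88.0, -15.0, -35.0]
60 7.2 [32.0, 21.0, -47.0, 76.0, -16.0, -27.0]
100 12.5 [39.0, 18.0, -45.0, 56.0, -22.0, -13.0]
-5 24 [0.5852 0.2089 0.0285]
0 4.9 [21.0, 28.0, -47.0, 108.0, -14.0, -51.0]
5 5.0 [22.0, 27.0, -47.0, 106.0, -14.0, -49.0]
10 5.1 [23.0, 27.0, -47.0, 104.0, -14.0, -48.0]
20 5.5 [25.0, 26.0, -47.0, 99.0, -15.0, -44.0]
40 6.6 [29.0, 23.0, -48.0, 88.0, -16.0, -37.0]
60 8.3 [33.0, 21.0, -47.0, 77.0, -17.0, -29.0]
100 13.4 [40.0, 18.0, -45.0, 58.0, -23.0, -16.0]
```

```bash
cat > s4.py <<'E'
from kin import *
from station import sense
s=sense()
c,y=NUT["B"];p,R=grasp(c,y-1.5,23.5,zt=.028);f=np.array([-R[1,1],R[0,1],0]);p=p-.002*f
print(p,R.round(4).tolist());q=np.array([22,27,-46,105,-13,-47.])
for k in(0,10,30,50,70):
    o=ik(p-.001*k*R[:,2],R,[q]);q=o[0][1];print(k,o[0][0].round(1),q.round(0).tolist())
go(R,p-.07*R[:,2],s)
pickle.dump((p,R),open("gB.pkl","wb"))
E
python3 s4.py
```

```text
[0.58349974 0.20906412 0.028     ] [[0.9039, -0.1685, 0.393], [-0.1545, -0.9857, -0.0672], [0.3987, -0.0, -0.9171]]
0 2.9 [19.0, 28.0, -47.0, 114.0, -12.0, -51.0]
10 3.1 [20.0, 26.0, -47.0, 109.0, -12.0, -48.0]
30 3.9 [24.0, 24.0, -48.0, 98.0, -13.0, -40.0]
50 5.2 [29.0, 22.0, -48.0, 86.0, -14.0, -32.0]
70 7.3 [33.0, 20.0, -47.0, 73.0, -16.0, -23.0]
turn [-0.45 -3.41  1.8 ] then shift [-5.2  4.4 12. ]
```

Emit:
{"name": "play_rows", "arguments": {
  "steps": [
    {"ax": -0.4,"ay": -3.4,"az": 1.8,"dx": 0,"dy": 0,"dz": 0,"claw": 50},
    {"ax": 0,"ay": 0,"az": 0,"dx": -5.2,"dy": 4.4,"dz": 12,"claw": 50},
    {"ax": 0,"ay": 0,"az": 0,"dx": 0,"dy": 0,"dz": 15,"claw": 50},
    {"ax": 0,"ay": 0,"az": 0,"dx": 0,"dy": 0,"dz": 15,"claw": 50},
    {"ax": 0,"ay": 0,"az": 0,"dx": 0,"dy": 0,"dz": 12,"claw": 50},
    {"ax": 0,"ay": 0,"az": 0,"dx": 0,"dy": 0,"dz": 0,"claw": 50},
    {"ax": 0,"ay": 0,"az": 0,"dx": 0,"dy": 0,"dz": 0,"claw": 50},
    {"ax": 0,"ay": 0,"az": 0,"dx": 0,"dy": 0,"dz": 0,"claw": 50}
  ]
}}

```text
time_s: 12.8
tcp_pos: [0.5784, 0.2078, 0.0554]
ee_rot: [[0.893, -0.159, 0.422], [-0.141, -0.987, -0.073], [0.428, 0.005, -0.904]]
wrist_force: [0.0, 0.7, 0.2]
gripper_width: 0.572
gripper_force: 0.0
```

```bash
cat > n.py <<'E'
import sys
from kin import *
from station import sense
s=sense();p,R=pickle.load(open(sys.argv[1],"rb"));print(s["time_s"],s["tcp_pos"],s["joints"].round(1),s["wrist_force"].round(1),s["gripper_width"]);go(R,p,s)
E
python3 n.py gB.pkl
```

```text
12.8 [0.57835471 0.20781448 0.05542403] [ 21.   24.4 -47.8 108.7 -13.4 -46.7] [0.  0.7 0.2] 0.5717848974129802
turn [ 0.05 -1.87  0.65] then shift [-6.5 -2.1 27.1]
```

Emit:
{"name": "play_rows", "arguments": {
  "steps": [
    {"ax": 0,"ay": -1,"az": 0.3,"dx": -3.5,"dy": -1,"dz": 0,"claw": 50},
    {"ax": 0,"ay": -0.9,"az": 0.3,"dx": -3,"dy": -1,"dz": 0,"claw": 50},
    {"ax": 0,"ay": 0,"az": 0,"dx": 0,"dy": 0,"dz": 7,"claw": 50},
    {"ax": 0,"ay": 0,"az": 0,"dx": 0,"dy": 0,"dz": 7,"claw": 50},
    {"ax": 0,"ay": 0,"az": 0,"dx": 0,"dy": 0,"dz": 0,"claw": 50},
    {"ax": 0,"ay": 0,"az": 0,"dx": 0,"dy": 0,"dz": 0,"claw": 50}
  ]
}}

```text
time_s: 13.4
tcp_pos: [0.5784, 0.21, 0.0401]
ee_rot: [[0.904, -0.168, 0.393], [-0.154, -0.986, -0.068], [0.399, 0.001, -0.917]]
wrist_force: [0.7, -0.6, 0.1]
gripper_width: 0.574
gripper_force: 0.0
```

```bash
python3 n.py gB.pkl
```

```text
13.4 [0.57835982 0.20996778 0.04011141] [ 21.1  26.  -47.3 107.2 -12.4 -46.2] [ 0.7 -0.6  0.1] 0.5741304283291102
turn [0.04 0.01 0.06] then shift [-0.   0.  13.2]
```

Emit:
{"name": "play_rows", "arguments": {
  "steps": [
    {"ax": 0,"ay": 0,"az": 0,"dx": 0,"dy": 0,"dz": 6,"claw": 50},
    {"ax": 0,"ay": 0,"az": 0,"dx": 0,"dy": 0,"dz": 5,"claw": 50},
    {"ax": 0,"ay": 0,"az": 0,"dx": 0,"dy": 0,"dz": 2,"claw": 50},
    {"ax": 0,"ay": 0,"az": 0,"dx": 0,"dy": 0,"dz": 0,"claw": 50},
    {"ax": 0,"ay": 0,"az": 0,"dx": 0,"dy": 0,"dz": 0,"claw": 50}
  ]
}}

```text
time_s: 13.9
tcp_pos: [0.5835, 0.209, 0.0281]
ee_rot: [[0.904, -0.168, 0.393], [-0.154, -0.986, -0.068], [0.398, 0.001, -0.917]]
wrist_force: [0.1, 0.1, 0.3]
gripper_width: 0.577
gripper_force: 0.0
```

```bash
python3 n.py gB.pkl
```

```text
13.9 [0.58346191 0.20902092 0.02805544] [ 19.   27.5 -46.5 113.6 -12.1 -50.6] [0.1 0.1 0.3] 0.5768695729098491
turn [0.04 0.02 0.05] then shift [ 0.  -0.   0.1]
```

Precisely at the grasp pose. Closing.

Emit:
{"name": "play_rows", "arguments": {
  "steps": [
    {"ax": 0,"ay": 0,"az": 0,"dx": 0,"dy": 0,"dz": 0,"claw": 20},
    {"ax": 0,"ay": 0,"az": 0,"dx": 0,"dy": 0,"dz": 0,"claw": 20},
    {"ax": 0,"ay": 0,"az": 0,"dx": 0,"dy": 0,"dz": 0,"claw": 20},
    {"ax": 0,"ay": 0,"az": 0,"dx": 0,"dy": 0,"dz": 0,"claw": 20},
    {"ax": 0,"ay": 0,"az": 0,"dx": 0,"dy": 0,"dz": 0,"claw": 20}
  ]
}}

```text
time_s: 14.4
tcp_pos: [0.5835, 0.2089, 0.0278]
ee_rot: [[0.904, -0.168, 0.392], [-0.154, -0.986, -0.068], [0.398, 0.001, -0.917]]
wrist_force: [-1.5, -0.8, 1.0]
gripper_width: 0.342
gripper_force: 30.0
```

Gripped (29.8 mm opening). I'll check that the leaned hand can reach the pan spot and the path to it.

```bash
cat > s5.py <<'E'
from kin import *
seeds=[np.array([j1,20,-30,j4,-30,j6]) for j1 in(-20,10) for j4 in(-150,-60,20,60,100) for j6 in(-120,-40,40,120)]
for yaw in(60,70,80,90,100,110):
    R=tool(yaw,23.5);f=np.array([-R[1,1],R[0,1],0])
    for nm,xy in(("+y",(.54,-.18)),("-y",(.54,-.275))):
        p=np.array([*xy,.149])-.0033*f
        print(yaw,nm,[(m.round(1),q.round(0).tolist()) for m,q in ik(p,R,seeds) if m>0][:3])
E
python3 s5.py
```

```text
60 +y [(np.float64(6.9), [-1.0, 12.0, -46.0, 45.0, -16.0, 19.0])]
60 -y [(np.float64(8.2), [-9.0, 15.0, -37.0, 28.0, -17.0, 44.0])]
70 +y [(np.float64(6.1), [-0.0, 12.0, -43.0, 31.0, -15.0, 42.0])]
70 -y [(np.float64(10.8), [-10.0, 16.0, -32.0, 12.0, -20.0, 70.0])]
80 +y [(np.float64(9.2), [-0.0, 12.0, -37.0, 12.0, -18.0, 70.0])]
80 -y [(np.float64(15.4), [-12.0, 16.0, -26.0, -2.0, -25.0, 94.0])]
90 +y [(np.float64(14.3), [-3.0, 13.0, -30.0, -3.0, -23.0, 95.0])]
90 -y [(np.float64(20.9), [-15.0, 17.0, -21.0, -12.0, -30.0, 114.0])]
100 +y [(np.float64(20.0), [-6.0, 14.0, -25.0, -13.0, -29.0, 116.0])]
100 -y [(np.float64(26.8), [-18.0, 18.0, -17.0, -19.0, -36.0, 131.0])]
110 +y [(np.float64(26.1), [-9.0, 15.0, -21.0, -20.0, -35.0, 133.0])]
110 -y [(np.float64(32.1), [-20.0, 19.0, -13.0, -23.0, -42.0, 145.0])]
```

Emit:
{"name": "play_rows", "arguments": {
  "steps": [
    {"ax": 0,"ay": 0,"az": 0,"dx": 0,"dy": 0,"dz": -6,"claw": 20},
    {"ax": 0,"ay": 0,"az": 0,"dx": 0,"dy": 0,"dz": -14,"claw": 20},
    {"ax": 0,"ay": 0,"az": 0,"dx": 0,"dy": 0,"dz": -18,"claw": 20},
    {"ax": 0,"ay": 0,"az": 0,"dx": 0,"dy": 0,"dz": -18,"claw": 20},
    {"ax": 0,"ay": 0,"az": 0,"dx": 0,"dy": 0,"dz": -20,"claw": 20},
    {"ax": 0,"ay": 0,"az": 0,"dx": 0,"dy": 0,"dz": -25,"claw": 20},
    {"ax": 0,"ay": 0,"az": 0,"dx": 11,"dy": 0,"dz": -25,"claw": 20},
    {"ax": 0,"ay": 0,"az": 0,"dx": 11,"dy": 0,"dz": -25,"claw": 20},
    {"ax": 0,"ay": 0,"az": 0,"dx": 11,"dy": 0,"dz": -25,"claw": 20},
    {"ax": 0,"ay": 0,"az": 0,"dx": 11,"dy": 0,"dz": -25,"claw": 20},
    {"ax": 0,"ay": 0,"az": 0,"dx": 0,"dy": 0,"dz": 0,"claw": 20},
    {"ax": 0,"ay": 0,"az": 0,"dx": 0,"dy": 0,"dz": 0,"claw": 20}
  ]
}}

```text
time_s: 15.6
tcp_pos: [0.5441, 0.2157, 0.2297]
ee_rot: [[0.904, -0.168, 0.392], [-0.154, -0.986, -0.068], [0.398, 0.001, -0.917]]
wrist_force: [0.8, -0.1, -2.1]
gripper_width: 0.342
gripper_force: 30.0
```

```bash
cat > s6.py <<'E'
import sys
from kin import *
xy=(float(sys.argv[1]),float(sys.argv[2]));z=float(sys.argv[3]);yaw=float(sys.argv[4]);L=float(sys.argv[5]);off=float(sys.argv[6])
R=tool(yaw,L);f=np.array([-R[1,1],R[0,1],0]);p=np.array([*xy,z])-off*f
pickle.dump((p,R),open("t.pkl","wb"))
E
python3 s6.py .54 -.18 .22 80.3 23.5 .0033; python3 n.py t.pkl
```

```text
15.6 [0.54414474 0.21573595 0.229665  ] [ 44.9  10.2 -31.5  31.4 -38.5  12.2] [ 0.8 -0.1 -2.1] 0.34197601555145396
turn [0.03 0.05 0.01] then shift [ 50.5 390.8  32.5]
```

Emit:
{"name": "play_rows", "arguments": {
  "steps": [
    {"ax": 0,"ay": 0,"az": 0,"dx": 5,"dy": 39,"dz": 3,"claw": 20},
    {"ax": 0,"ay": 0,"az": 0,"dx": 5,"dy": 39,"dz": 3,"claw": 20},
    {"ax": 0,"ay": 0,"az": 0,"dx": 5,"dy": 39,"dz": 3,"claw": 20},
    {"ax": 0,"ay": 0,"az": 0,"dx": 5,"dy": 39,"dz": 3,"claw": 20},
    {"ax": 0,"ay": 0,"az": 0,"dx": 5,"dy": 39,"dz": 3,"claw": 20},
    {"ax": 0,"ay": 0,"az": 0,"dx": 5,"dy": 39,"dz": 3,"claw": 20},
    {"ax": 0,"ay": 0,"az": 0,"dx": 5,"dy": 39,"dz": 3,"claw": 20},
    {"ax": 0,"ay": 0,"az": 0,"dx": 5,"dy": 39,"dz": 3,"claw": 20},
    {"ax": 0,"ay": 0,"az": 0,"dx": 5,"dy": 39,"dz": 4,"claw": 20},
    {"ax": 0,"ay": 0,"az": 0,"dx": 5.5,"dy": 39.8,"dz": 4.5,"claw": 20},
    {"ax": 0,"ay": 0,"az": 0,"dx": 0,"dy": 0,"dz": 0,"claw": 20},
    {"ax": 0,"ay": 0,"az": 0,"dx": 0,"dy": 0,"dz": 0,"claw": 20},
    {"ax": 0,"ay": 0,"az": 0,"dx": 0,"dy": 0,"dz": 0,"claw": 20}
  ]
}}

```text
time_s: 16.9
tcp_pos: [0.5363, -0.1791, 0.2191]
ee_rot: [[0.905, -0.168, 0.39], [-0.153, -0.986, -0.068], [0.396, 0.002, -0.918]]
wrist_force: [-0.0, 0.5, -0.8]
gripper_width: 0.341
gripper_force: 30.0
```

```bash
python3 s6.py .54 -.18 .149 80.3 23.5 .0033; python3 n.py t.pkl; python3 -c "
from h import *;print(panz())"
```

```text
16.9 [ 0.53633738 -0.17907099  0.21907754] [ -0.1   7.2 -29.2   7.5 -30.8  74.8] [-0.   0.5 -0.8] 0.3405719780390348
turn [0.08 0.19 0.07] then shift [-27.5   0.3  64.5]
[('top', 15.11, 1331, 6269), ('scene', 14.7, 2368, 3467)]
```

Emit:
{"name": "play_rows", "arguments": {
  "steps": [
    {"ax": 0,"ay": 0,"az": 0,"dx": -12,"dy": 0.3,"dz": 27.5,"claw": 20},
    {"ax": 0,"ay": 0,"az": 0,"dx": -7.1,"dy": 0,"dz": 16.5,"claw": 20},
    {"ax": 0,"ay": 0,"az": 0,"dx": -4,"dy": 0,"dz": 9.2,"claw": 20},
    {"ax": 0,"ay": 0,"az": 0,"dx": -2,"dy": 0,"dz": 4.6,"claw": 20},
    {"ax": 0,"ay": 0,"az": 0,"dx": -1.2,"dy": 0,"dz": 2.8,"claw": 20},
    {"ax": 0,"ay": 0,"az": 0,"dx": -0.8,"dy": 0,"dz": 1.8,"claw": 20},
    {"ax": 0,"ay": 0,"az": 0,"dx": -0.8,"dy": 0,"dz": 1.8,"claw": 20},
    {"ax": 0,"ay": 0,"az": 0,"dx": 0,"dy": 0,"dz": 0,"claw": 20},
    {"ax": 0,"ay": 0,"az": 0,"dx": 0,"dy": 0,"dz": 0,"claw": 20},
    {"ax": 0,"ay": 0,"az": 0,"dx": 0,"dy": 0,"dz": 0,"claw": 20}
  ]
}}

```text
time_s: 18.0
tcp_pos: [0.5373, -0.1798, 0.1508]
ee_rot: [[0.904, -0.168, 0.393], [-0.154, -0.986, -0.068], [0.399, 0.001, -0.917]]
wrist_force: [-0.1, 0.8, -0.7]
gripper_width: 0.339
gripper_force: 30.0
```

```bash
python3 n.py t.pkl; python3 -c "
from h import *;print(panz())"
```

```text
18.0 [ 0.53733535 -0.17983967  0.15080603] [ -0.5  12.2 -36.2  11.6 -18.8  70.5] [-0.1  0.8 -0.7] 0.3390425314713984
turn [ 0.05 -0.01  0.05] then shift [-1.3 -0.3  1.4]
[('top', 17.26, 1777, 6269), ('scene', 16.87, 1742, 3467)]
```

Emit:
{"name": "play_rows", "arguments": {
  "steps": [
    {"ax": 0,"ay": 0,"az": 0,"dx": -0.6,"dy": 0,"dz": 1.4,"claw": 20},
    {"ax": 0,"ay": 0,"az": 0,"dx": 0,"dy": 0,"dz": 0,"claw": 20},
    {"ax": 0,"ay": 0,"az": 0,"dx": 0,"dy": 0,"dz": 0,"claw": 44},
    {"ax": 0,"ay": 0,"az": 0,"dx": 0,"dy": 0,"dz": 0,"claw": 44},
    {"ax": 0,"ay": 0,"az": 0,"dx": 0,"dy": 0,"dz": 0,"claw": 44},
    {"ax": 0,"ay": 0,"az": 0,"dx": 0,"dy": 0,"dz": -8,"claw": 44},
    {"ax": 0,"ay": 0,"az": 0,"dx": 4,"dy": 0,"dz": -20,"claw": 44},
    {"ax": 0,"ay": 0,"az": 0,"dx": 10,"dy": 0,"dz": -30,"claw": 44},
    {"ax": 0,"ay": 0,"az": 0,"dx": 13,"dy": 0,"dz": -30,"claw": 50},
    {"ax": 0,"ay": 0,"az": 0,"dx": 0,"dy": 0,"dz": 0,"claw": 50},
    {"ax": 0,"ay": 0,"az": 0,"dx": 0,"dy": 0,"dz": 0,"claw": 50}
  ]
}}

```text
time_s: 19.2
tcp_pos: [0.5271, -0.1778, 0.2418]
ee_rot: [[0.903, -0.168, 0.395], [-0.154, -0.986, -0.068], [0.4, 0.0, -0.916]]
wrist_force: [0.3, -0.6, -0.4]
gripper_width: 0.57
gripper_force: 0.0
```

```bash
python3 n.py t.pkl; python3 -c "
from h import *;print(panz())
T=pickle.load(open('top1.pkl','rb'));P=cloud(T)
m=(np.hypot(P[...,0]-.521,P[...,1]+.2275)<.1)&(P[...,2]>.138)&(P[...,2]<.165)
print(m.sum());n,l,st,c=cv2.connectedComponentsWithStats(m.astype(np.uint8))
for i in range(1,n):
  if st[i,4]>15: q=P[l==i];print(st[i,4],np.median(q,0).round(4))"
```

```text
19.2 [ 0.52707118 -0.17783616  0.24176142] [  0.1   4.8 -28.3   7.  -33.8  75.2] [ 0.3 -0.6 -0.4] 0.5703066771531231
turn [ 0.01 -0.11  0.02] then shift [-28.  -0.  89.]
[('top', 21.48, 1609, 6269), ('scene', 21.46, 2292, 3467)]
14
```

The pan has now sunk 21.5 mm, i.e. about 3.9 mm short of the centre: between the prongs, but narrowly. A close flat view will measure the pointer against the prongs directly.

Emit:
{"name": "play_rows", "arguments": {
  "steps": [
    {"ax": 0,"ay": -8.2,"az": 0,"dx": 20,"dy": 0,"dz": 0,"claw": 50},
    {"ax": 0,"ay": -8.2,"az": 0,"dx": 20,"dy": 5,"dz": 0,"claw": 50},
    {"ax": 0,"ay": -8.2,"az": 0,"dx": 20,"dy": 5,"dz": 0,"claw": 50},
    {"ax": 0,"ay": -8.2,"az": 0,"dx": 20,"dy": 5,"dz": 0,"claw": 50},
    {"ax": 0,"ay": -8.2,"az": 0,"dx": 20,"dy": 5,"dz": 0,"claw": 50},
    {"ax": 0,"ay": -8.2,"az": 0,"dx": 20,"dy": 0,"dz": -3,"claw": 50},
    {"ax": 0,"ay": -8.2,"az": 0,"dx": 20,"dy": 0,"dz": -5,"claw": 50},
    {"ax": 0,"ay": -8.2,"az": 0,"dx": 20,"dy": 0,"dz": -8,"claw": 50},
    {"ax": 0,"ay": -8.2,"az": 0,"dx": 20,"dy": 0,"dz": -10,"claw": 50},
    {"ax": 0,"ay": 0,"az": 0,"dx": 0,"dy": 0,"dz": 0,"claw": 50},
    {"ax": 0,"ay": 0,"az": 0,"dx": 0,"dy": 0,"dz": 0,"claw": 50}
  ]
}}

```text
time_s: 20.4
tcp_pos: [0.6936, -0.226, 0.2312]
ee_rot: [[0.68, -0.171, -0.713], [-0.119, -0.985, 0.122], [-0.723, 0.002, -0.691]]
wrist_force: [-0.1, -0.3, 0.3]
gripper_width: 0.574
gripper_force: 0.0
```

Run:
```python
from kin import *
from station import sense
s=sense();print(s["time_s"],s["tcp_pos"],s["joints"].round(0))
R=tool(80,-56);seeds=[s["joints"],np.array([0,40,0,0,-130,80.])]
for p in((.70,-.225,.2),(.71,-.225,.19)):
    print(p,[(m.round(1),q.round(0).tolist()) for m,q in ik(np.array(p),R,seeds)]);go(R,p,s)
```

```text
20.4 [ 0.69357774 -0.22601088  0.2312191 ] [  -6.   63.   67.   -4. -140.   85.]
(0.7, -0.225, 0.2) [(np.float64(-2.9), [-7.0, 74.0, 84.0, -7.0, -155.0, 82.0])]
turn [ 0.2  -9.67  0.03] then shift [29.3 -2.1 12.4]
(0.71, -0.225, 0.19) []
turn [ 0.2  -9.67  0.03] then shift [43.1 -3.8  9.8]
```

Emit:
{"name": "play_rows", "arguments": {
  "steps": [
    {"ax": 0,"ay": -4,"az": 0,"dx": 8,"dy": 0,"dz": 4,"claw": 50},
    {"ax": 0,"ay": 0,"az": 0,"dx": 8,"dy": 0,"dz": 3,"claw": 50},
    {"ax": 0,"ay": 0,"az": 0,"dx": 0,"dy": 0,"dz": 0,"claw": 50},
    {"ax": 0,"ay": 0,"az": 0,"dx": 0,"dy": 0,"dz": 0,"claw": 50}
  ]
}}

```text
time_s: 20.8
tcp_pos: [0.698, -0.2271, 0.2269]
ee_rot: [[0.641, -0.171, -0.748], [-0.113, -0.985, 0.128], [-0.759, 0.002, -0.651]]
wrist_force: [-0.9, 0.5, -0.2]
gripper_width: 0.575
gripper_force: 0.0
```

Run:
```python
from station import *
from h import *
s=sense();print(s["time_s"],s["tcp_pos"],s["ee_rot"].round(3).tolist())
C=[capture("wrist") for _ in range(4)];c=C[-1];pickle.dump(c,open("wrist6.pkl","wb"))
z=np.median([k["range_z"] for k in C],0);o=np.array(c["xyz"]);R=np.array(c["rotation"])
def wp(p):
    q=R.T@(np.array(p)-o);n=np.hypot(*q[:2]);return q[:2]/n*c["fx"]*np.arctan2(n,q[2])+[c["cx"],c["cy"]]
u0,v0=wp((.671,-.2275,.114)).round().astype(int);print(u0,v0)
cv2.imwrite("pics/w6c.png",cv2.resize(c["frame"][max(v0-45,0):v0+45,u0-60:u0+60],None,fx=6,fy=6,interpolation=cv2.INTER_CUBIC))
for p in(-.2245,-.231,-.2395):
  print("y",p);u=int(round(wp((.671,p,.114))[0]))
  for v in range(v0-14,v0+22):
    d=wray(c,u,v);P=o+d*z[v,u]/(d@R[:,2]);print(v,P.round(4)[[0,2]],int(c["frame"][v,u].mean()),end=" | ")
  print()
```

```text
20.8 [ 0.69796345 -0.22712216  0.22688984] [[0.641, -0.171, -0.748], [-0.113, -0.985, 0.128], [-0.759, 0.002, -0.651]]
321 156
y -0.2245
142 [0.664  0.0956] 180 | 143 [0.6635 0.0961] 180 | 144 [0.6636 0.0971] 182 | 145 [0.6708 0.104 ] 173 | 146 [0.6705 0.1046] 148 | 147 [0.6713 0.1062] 148 | 148 [0.6708 0.1066] 146 | 149 [0.6699 0.1068] 126 | 150 [0.6694 0.1072] 118 | 151 [0.6677 0.1067] 116 | 152 [0.665  0.1053] 127 | 153 [0.6637 0.1052] 170 | 154 [0.6644 0.1066] 182 | 155 [0.6645 0.1076] 182 | 156 [0.674  0.1159] 144 | 157 [0.6742 0.1169] 69 | 158 [0.6733 0.117 ] 21 | 159 [0.674  0.1183] 22 | 160 [0.6728 0.1182] 21 | 161 [0.6722 0.1186] 21 | 162 [0.6713 0.1186] 17 | 163 [0.6677 0.1168] 17 | 164 [0.671 0.12 ] 118 | 165 [0.6713 0.1211] 144 | 166 [0.6709 0.1216] 149 | 167 [0.6709 0.1224] 148 | 168 [0.6708 0.1231] 135 | 169 [0.6695 0.1229] 118 | 170 [0.6681 0.1227] 116 | 171 [0.6674 0.123 ] 121 | 172 [0.6639 0.1213] 153 | 173 [0.6641 0.1222] 183 | 174 [0.664  0.1229] 184 | 175 [0.664  0.1237] 184 | 176 [0.6646 0.1249] 184 | 177 [0.664  0.1253] 185 | 
y -0.231
142 [0.6629 0.0955] 186 | 
[... 1137 characters left out ...]
7] 117 | 151 [0.5924 0.0483] 115 | 152 [0.5909 0.0483] 99 | 153 [0.591  0.0495] 99 | 154 [0.5902 0.0501] 109 | 155 [0.5899 0.0511] 103 | 156 [0.672  0.1162] 70 | 157 [0.6722 0.1171] 22 | 158 [0.6719 0.1177] 20 | 159 [0.672  0.1186] 20 | 160 [0.6711 0.1187] 18 | 161 [0.6698 0.1185] 18 | 162 [0.6691 0.1188] 17 | 163 [0.6691 0.1196] 53 | 164 [0.6695 0.1207] 128 | 165 [0.6688 0.121 ] 149 | 166 [0.6699 0.1225] 149 | 167 [0.6689 0.1226] 142 | 168 [0.6689 0.1234] 129 | 169 [0.6673 0.1231] 117 | 170 [0.6663 0.1231] 120 | 171 [0.5799 0.062 ] 130 | 172 [0.5797 0.063 ] 105 | 173 [0.5774 0.0625] 105 | 174 [0.5771 0.0634] 105 | 175 [0.5753 0.0633] 106 | 176 [0.5747 0.064 ] 105 | 177 [0.574  0.0647] 106 |
```

View pics/w6c.png

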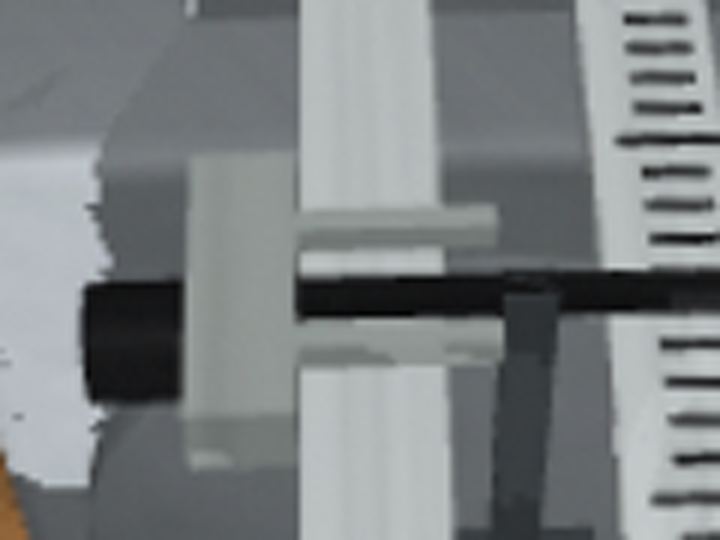

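The crop shows the black pointer bar (row 290) clearly between the lower prong (row 225) and the upper prong (row 340). Repeated estimates put it 3.4–4.3 mm above the index centre, inside the 5 mm limit. A third small nut would take it 5.1–7.8 mm lower for no better worst-case margin, so the batch is complete. I'll do a last steadiness check and hand in.

Run:
```python
from station import *
from h import *
r=panz();print(r)
if all(20.8<x[1]<22.2 for x in r): print(finish_job())
```

```text
[('top', 21.51, 3918, 6269), ('scene', 22.12, 26, 3467)]
the job is handed in; nothing more can be done
None
```

I handed the job in with one large and one small nut in the pan, sunk about 21.5 mm, and the pointer resting between the prongs roughly 4 mm above centre (limit 5 mm); the remaining nuts were left on the board.

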